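Sort the bathroom shelf into its trays

TASK

Sort the things on the acrylic shelf into the trays: stand both pill bottles upright in the blue tray, put both hair clips on their teeth, as they stand now, in the wooden tray, and lay the tweezers flat in the black tray. Each thing must rest on its tray's floor, not on the rim or on another thing. Leave the glass tumbler and the steel hook where they are.

Things in the scene. Friction and masses are not known exactly. Their poses are not given: they have to be found in the camera images.
- bottle_white: closed white pill bottle with white cap, 75 mm high overall: straight round body 42 mm in diameter up to about 45 mm, then a short neck and a cap 38 mm in diameter from 59 mm to the top, about 60 g; origin: centre of its underside, z up along the bottle. It starts standing on the acrylic shelf, as do the other four loose things: a fixed bluish clear board 160 by 640 mm whose top is 20 mm above the counter
- bottle_amber: closed amber pill bottle with black cap and blank paper label, 65 mm high overall: straight round body 34 mm in diameter up to about 36 mm, then a short neck and a cap 32 mm in diameter from 49 mm to the top, about 45 g; origin: centre of its underside, z up along the bottle; starts on the acrylic shelf (top at z = 20 mm)
- clip_green: green plastic claw hair clip, rigid, standing on its two rows of teeth: 64 mm long (its x axis), 28 mm wide (its y axis), 40 mm high with two thumb tabs in the middle of the top; upright sides (28 mm apart outside) from the teeth up to 17 mm, above that it narrows like a roof, the tabs staying within 24 mm; about 30 g; origin: centre of its underside; z up; starts on the acrylic shelf (top at z = 20 mm)
- clip_purple: purple plastic claw hair clip, rigid, standing on its two rows of teeth: 64 mm long (its x axis), 28 mm wide (its y axis), 40 mm high with two thumb tabs in the middle of the top; upright sides (28 mm apart outside) from the teeth up to 17 mm, above that it narrows like a roof, the tabs staying within 24 mm; about 30 g; origin: centre of its underside; z up; starts on the acrylic shelf (top at z = 20 mm)
- tweezers: dark steel tweezers, rigid, lying on their edges: 96 mm long (x axis, tips to +x), 8 to 12 mm across (y axis; 11 mm at the origin), 10 mm high, about 25 g; origin: on the underside, midway along the length; starts on the acrylic shelf (top at z = 20 mm)
- tray_blue: blue open tray, fixed, outside 100 (x) by 180 (y) by 18 mm high, walls and floor 4 mm thick (inside 92 by 172 mm, 14 mm deep); origin: centre of its underside, on the counter (z = 0), so its inner floor is 4 mm above the origin; its x axis runs along the short side, y along the long side, z up
- tray_bamboo: pale wooden (bamboo) open tray, fixed, outside 100 (x) by 180 (y) by 18 mm high, walls and floor 4 mm thick (inside 92 by 172 mm, 14 mm deep); origin: centre of its underside, on the counter (z = 0), so its inner floor is 4 mm above the origin; its x axis runs along the short side, y along the long side, z up
- tray_black: black plastic open tray, fixed, outside 100 (x) by 180 (y) by 18 mm high, walls and floor 4 mm thick (inside 92 by 172 mm, 14 mm deep); origin: centre of its underside, on the counter (z = 0), so its inner floor is 4 mm above the origin; its x axis runs along the short side, y along the long side, z up
- tumbler: clear glass tumbler standing on the counter beside the shelf, 68 mm in diameter at the rim, 95 mm high; origin: centre of its underside; to be left alone
- caddy_hook: S-shaped steel shower caddy hook of 6 mm wire lying flat on the counter beside the shelf, about 102 by 70 mm; origin: its middle, on the underside; to be left alone

How it is judged:
At the end, for the whole second after the job is handed in: Bottles in the blue tray, clips in the wooden tray, tweezers in the black tray: each origin within 46 mm (short side) and 86 mm (long side) of the tray's centre, under 10 mm above the tray's underside (at rest: 4), tilted under 0.15 rad, released, at rest (x of bottle_white in the frame of tray_blue between -0.046 and 0.046 m and y of bottle_white in the frame of tray_blue between -0.086 and 0.086 m and z of bottle_white in the frame of tray_blue between 0 and 0.01 m and angle between each of bottle_white, bottle_amber, clip_green, clip_purple, tweezers's own z axis and vertical below 0.15 rad and linear speed of each of bottle_white, bottle_amber, clip_green, clip_purple, tweezers below 0.02 m/s and angular speed of each of bottle_white, bottle_amber, clip_green, clip_purple, tweezers below 0.2 rad/s and x of bottle_amber in the frame of tray_blue between -0.046 and 0.046 m and y of bottle_amber in the frame of tray_blue between -0.086 and 0.086 m and z of bottle_amber in the frame of tray_blue between 0 and 0.01 m and x of clip_green in the frame of tray_bamboo between -0.046 and 0.046 m and y of clip_green in the frame of tray_bamboo between -0.086 and 0.086 m and z of clip_green in the frame of tray_bamboo between 0 and 0.01 m and x of clip_purple in the frame of tray_bamboo between -0.046 and 0.046 m and y of clip_purple in the frame of tray_bamboo between -0.086 and 0.086 m and z of clip_purple in the frame of tray_bamboo between 0 and 0.01 m and x of tweezers in the frame of tray_black between -0.046 and 0.046 m and y of tweezers in the frame of tray_black between -0.086 and 0.086 m and z of tweezers in the frame of tray_black between 0 and 0.01 m); the robot touches nothing.
It fails at once if the tumbler is shifted by more than 30 mm or tipped over (distance of tumbler from where it was at the start of the episode above 0.03 m or angle between tumbler's own z axis and vertical above 0.5 rad).
It fails at once if the steel hook is shifted by more than 30 mm or tipped over (distance of caddy_hook from where it was at the start of the episode above 0.03 m or angle between caddy_hook's own z axis and vertical above 0.5 rad).
It also fails if it takes over 115 s, if anything falls off the work surface, if the arm or the gripper's body presses on something with over 40 N, if the wrist force passes 120 N, or if a joint passes its speed limit or range.

ROBOT

A 6-joint arm with a two-finger parallel gripper is mounted at the origin on the work surface. World frame = base frame: x ahead of the robot, y to its left, z up, the work surface at z = 0. Lengths are in m, angles in rad, forces in N, time in s.
With the tool pointing down it reaches from about 0.375 to 0.9 m from the base axis. Payload 3.1 kg.
Tool frame: the origin (TCP) lies midway between the tips of the shut fingers; the grasp point (between the pads) lies robot.tcp_to_grasp behind it (robot.tcp_to_grasp is the distance from the TCP to the grasp point, in m); z points along the fingers, y is the direction in which the jaws open and shut (so a half turn about z gives the same grasp; the last joint's range is limited). The gripper opens to 87 mm and grips with 3 to 60 N. Pads are 19 mm wide; open, the fingers measure 117 mm over their backs; the gripper's body (75 mm by 190 mm) begins 51 mm behind the grasp point.
Start: joints at [-1.298, 0.527, 1.433, -0, 1.181, -0.178], TCP at [0.273, -0.562, 0.223] pointing down, gripper open.
Joint ranges: [-3.08, 3.08], [-0.75, 2.2], [0.22, 2.44], [-1.43, 4.57], [0, 2.65], [-2.85, 2.85]. Speed limits (rad/s): [2.79, 2.79, 3.14, 3.14, 3.14, 3.14].

INTERFACE

Orientations are given as a unit quaternion [x, y, z, w].
In Python, from rig import robot, cams, nets gives the robot as it stands. The module is installed in compiled form; this text tells all that it offers.
- The arm moves only by the tool play_rows, never from a script. Its argument "commands" is a list of rows, each an object of numbers: "x", "y", "z": the shift along the tool's x, y, z in mm; "spin": the turn about the tool's z in rad. In form: [{"x": .., "y": .., "z": .., "spin": ..}, ...]. A call has 1 to 8 rows; each row shifts and turns the pose as measured when the row begins, along the tool's axes as they then stand; what a row does not reach is not made up. A row lasts 1/10 s, in which the tool goes at most 50 mm and 8.59 degrees, less where a joint would pass 70% of its speed; a pose out of reach is approached as far as the arm can. A call is refused whole if a number of a shift passes 50 or a number of a turn 0.15, either way. A call with a gripper value outside its range is refused whole. "grip" is the opening, from 0 (shut) to 1 (fully open), set as the call begins (left out, the last holds). The fingers move at their own pace and stop on an object; "newtons" is the grip in N (left out, the last holds). Time passes only in rows, so rows that do not move let the fingers close. It gives the time, the measured TCP pose, the force and the opening at its end, in the units of the state.
- robot.get_obs(): the state, without advancing time (a new reading comes with each control period).
- cams.camera(name): name is "scene" or "top"; returns a dict with "img" (420x560x3 uint8, red, green, blue), "fx", "fy", "cx", "cy" (pixels), "world_to_cam" (4x4, takes a point from world to camera coordinates). Camera axes: x right, y up, looking along -z (the intrinsics and any distortion apply to the point x, -y, -z); pixel columns grow to the right and rows downward; lengths in m; the calibration is good to about 2 mm. A picture is of the moment at which its call begins. There is no depth.
- robot.hand_in(): hands the job in, once; it reports no verdict.
Trained networks look in a picture, given as the dict that the camera call returned (one of the last four; its "shot" number tells which), for a name from the list of things; names that differ only in an ending like _2 or _b are one class to them, and where a whole thing is asked for, a point or a joint stands for the part that bears it (a point fixed in the world has none). Each returns a list of dicts, best first, with "conf" (0 to 1); they miss things now and then, are a little off and sometimes report something else, mostly with a low value. They report only what shows in the picture. A call takes as long as a camera call.
- nets.outline_of(picture, name): "region" (420x560 bool, what is visible of it) and "pixel" ([column, row] in pixels, amid what is visible of it).
The state is a dict: "time": time; "q": joint angles; "joint_velocities": joint speeds; "joint_torque": joint torques, N m; "position": TCP position; "tool_rot": TCP orientation; "ft_force": force on the tool from outside, world axes, zero at the start; "moment": the same for the moment, N m; "grip_width": finger opening in m.
Only numpy, scipy, OpenCV 4.12 (cv2) and the standard library are available. Lean on these libraries where they do the work, as an engineer would, in place of code of your own. Each camera call takes 0.05 s, during which the arm holds its last target.

## Working session

There is one attempt and no reset: what is moved stays moved. The work goes in short steps, Python scripts to look and compute and a tool call to move; the robot and the scene stay as the last step left them, time stands still between calls to the robot, and variables do not carry over. Pictures are saved under pics/ and viewed, and the job is handed in when it is done.

Besides the shell and the picture viewer there is one more tool, called after "Emit:" by a JSON object that holds its "name" and its "arguments". play_rows: Moves the arm, as the interface text tells. Its arguments: {"type":"object","properties":{"commands":{"type":"array"},"grip":{"type":"number"},"newtons":{"type":"number"}},"required":["commands"]}

```bash
mkdir -p pics
cat > h.py <<'E'
import numpy as np,cv2
from rig import robot,cams,nets
def ray(c,u,v):
    W=np.array(c["world_to_cam"]);R=W[:3,:3];t=W[:3,3]
    d=np.array([(u-c["cx"])/c["fx"],-(v-c["cy"])/c["fy"],-1.])
    return -R.T@t,R.T@d
def atz(c,u,v,z):
    o,d=ray(c,u,v);return o+d*(z-o[2])/d[2]
def proj(c,p):
    W=np.array(c["world_to_cam"]);q=W[:3,:3]@np.array(p)+W[:3,3]
    return c["cx"]+c["fx"]*q[0]/-q[2],c["cy"]-c["fy"]*q[1]/-q[2]
def save(c,n,s=1):
    cv2.imwrite("pics/"+n,cv2.resize(c["img"][...,::-1],None,fx=s,fy=s))
E
python3 - <<'E'
from h import *
print(robot.get_obs(), robot.tcp_to_grasp)
for n in("scene","top"):
    c=cams.camera(n);save(c,n+"0.png",1.4)
    print(n,c.keys(),c["fx"],c["fy"],c["cx"],c["cy"],np.round(c["world_to_cam"],3).tolist())
    for k in "bottle_white bottle_amber clip_green clip_purple tweezers tray_blue tray_bamboo tray_black tumbler caddy_hook".split():
        for r in nets.outline_of(c,k):
            m=r["region"].astype(np.uint8)
            if r["conf"]<.2: continue
            print(k,round(r["conf"],2),r["pixel"],m.sum(),cv2.minAreaRect(cv2.findNonZero(m)))
E
```

```text
{'time': 0.0, 'q': array([-1.29748868e+00,  5.28450533e-01,  1.43392498e+00, -8.19233918e-06,
        1.18142515e+00, -1.78497297e-01]), 'joint_velocities': array([-0.00101409, -0.00032253, -0.00093691,  0.00014042, -0.00035081,
       -0.0022466 ]), 'joint_torque': array([ 5.76810926e-04, -4.40036988e+01, -1.76594192e+01,  6.33442216e-02,
        5.81593509e-02, -1.61829857e-04]), 'position': array([ 0.27268774, -0.56153694,  0.22157406]), 'tool_rot': array([ 9.74591419e-01,  2.23987380e-01, -5.60994783e-05, -1.10258391e-03]), 'ft_force': array([0.14087456, 0.06726573, 0.40354562]), 'moment': array([-0.02430791,  0.03671515, -0.07855495]), 'grip_width': 0.08709197361328933} 0.0187
scene dict_keys(['img', 'fx', 'fy', 'cx', 'cy', 'world_to_cam', 'shot']) 494.3174923749259 494.3174923749259 283.6974040389765 206.61284479437614 [[-0.685, 0.729, 0.008, 0.39], [-0.619, -0.588, 0.522, 0.29], [0.385, 0.352, 0.853, -1.362], [0.0, 0.0, 0.0, 1.0]]
bottle_white 0.64 [404.8, 251.5] 496 ((405.0000305175781, 251.00003051757812), (18.782970428466797, 30.4105224609375), 26.56505012512207)
bottle_amb
[... 2027 characters left out ...]
107422)
clip_purple 0.48 [151.7, 233.0] 31 ((149.0, 235.5), (21.0, 10.0), 90.0)
tweezers 0.58 [251.8, 227.3] 5 ((249.5, 229.0), (2.0, 1.0), 90.0)
tray_blue 0.71 [212.8, 182.4] 2135 ((210.8513641357422, 183.89190673828125), (62.47161865234375, 35.01698303222656), 9.462322235107422)
tray_bamboo 0.84 [370.9, 183.5] 2155 ((371.0, 183.5), (35.0, 62.0), 90.0)
tray_black 0.85 [286.8, 182.6] 2164 ((288.40386962890625, 178.98077392578125), (62.364933013916016, 36.28148651123047), 11.309932708740234)
tumbler 0.83 [438.1, 231.3] 621 ((437.5, 231.0), (24.0, 31.0), 90.0)
caddy_hook 0.42 [151.4, 231.6] 23 ((153.74295043945312, 236.0906524658203), (30.29806900024414, 10.716111183166504), 62.44719314575195)
```

View pics/scene0.png

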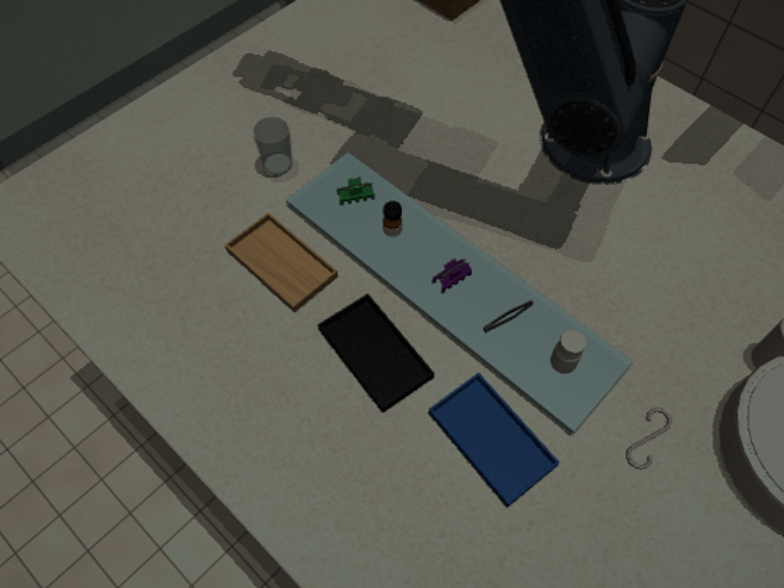

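View pics/top0.png

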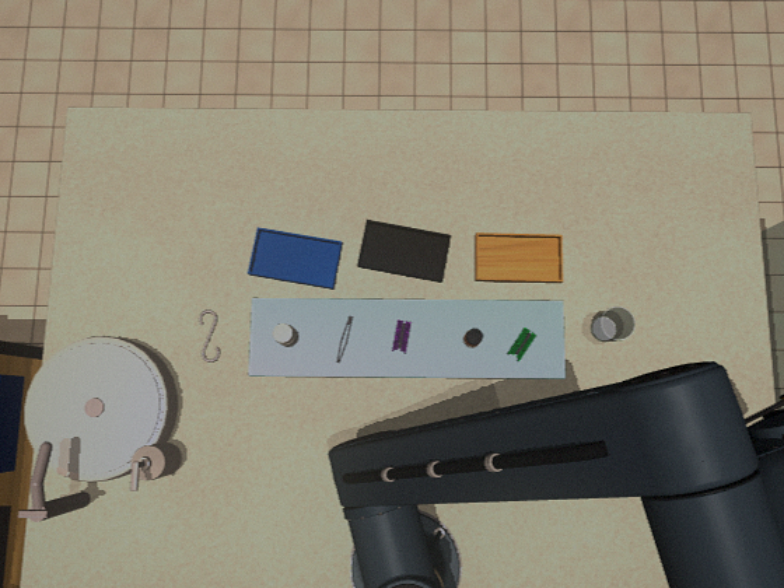

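Run:
```python
from h import *
c=cams.camera("top");i=c["img"][205:275,170:410]
s=cams.camera("scene");j=s["img"][100:280,225:445]
cv2.imwrite("pics/t1.png",cv2.resize(i[...,::-1],None,fx=3.3,fy=3.3,interpolation=2))
cv2.imwrite("pics/s1.png",cv2.resize(j[...,::-1],None,fx=3.3,fy=3.3,interpolation=2))
```

```text
(no output)
```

View pics/t1.png

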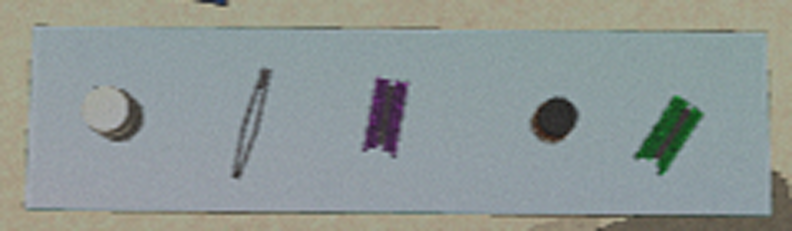

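View pics/s1.png

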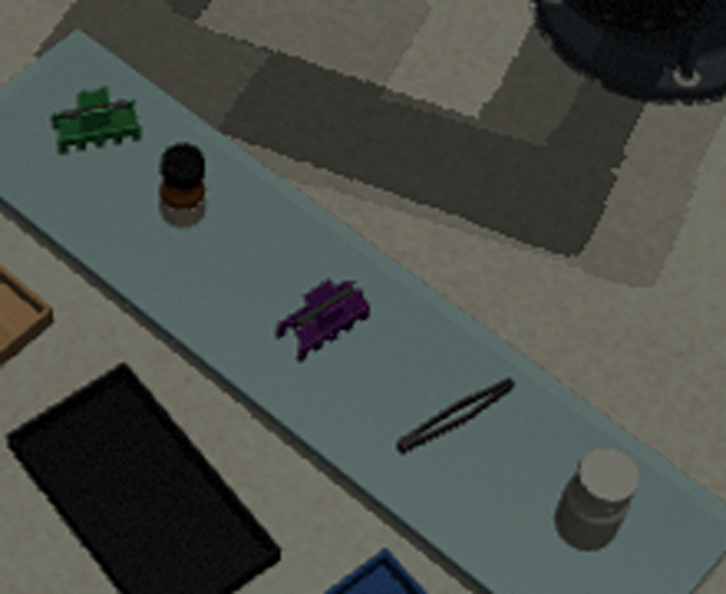

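```bash
cat > fit.py <<'E'
from h import *
from scipy.optimize import differential_evolution
def cyl(r,z0,z1):
    a=np.linspace(0,2*np.pi,24,endpoint=False)
    return np.array([[r*np.cos(t),r*np.sin(t),z] for z in(z0,z1) for t in a])
def box(l,w,z0,z1): return np.array([[sx*l/2,sy*w/2,z] for z in(z0,z1) for sx in(-1,1) for sy in(-1,1)])
CL=np.vstack([box(.064,.028,0,.017),box(.06,.012,.0,.028),box(.02,.02,0,.040)])
M={"bottle_white":np.vstack([cyl(.021,0,.045),cyl(.019,.059,.075)]),"bottle_amber":cyl(.016,.049,.065),
"clip_green":CL,"clip_purple":CL,"tweezers":np.array([[.048,.004,0],[.048,-.004,0],[0,.006,0],[0,-.006,0],[-.048,.004,0],[-.048,-.004,0],[.048,.004,.01],[.048,-.004,.01],[0,.006,.01],[0,-.006,.01],[-.048,.004,.01],[-.048,-.004,.01]]),
"tray":box(.1,.18,0,.018)}
S=4
def rend(c,P,x,y,a,z,x0,y0,w,h):
    R=np.array([[np.cos(a),-np.sin(a),0],[np.sin(a),np.cos(a),0],[0,0,1]])
    Q=P@R.T+[x,y,z]
    uv=np.array([proj(c,q) for q in Q],np.float32)
    uv=((uv+.5-[x0,y0])*S).astype(np.float32)
    m=np.zeros((h*S,w*S),np.uint8);cv2.fillConvexPoly(m,np.round(cv2.convexHull(uv)*16).astype(np.int32),1,shift=4);return m
def fit(views,P,z,g,da=True,rad=.02):
    T=[]
    for c,m,x0,y0 in views:
        h,w=m.shape;mm=cv2.resize(m.astype(np.uint8),None,fx=S,fy=S,interpolation=cv2.INTER_NEAREST)
        hu=cv2.convexHull(cv2.findNonZero(mm));k=np.zeros_like(mm);cv2.fillConvexPoly(k,hu,1);T.append((c,k,x0,y0,w,h))
    def cost(p):
        a=p[2] if da else 0
        s=0
        for c,k,x0,y0,w,h in T:
            r=rend(c,P,p[0],p[1],a,z,x0,y0,w,h);s+=1-(r&k).sum()/max(1,(r|k).sum())
        return s/len(T)
    b=[(g[0]-rad,g[0]+rad),(g[1]-rad,g[1]+rad)]
    if da:b.append(g[2])
    r=differential_evolution(cost,b,seed=1,maxiter=40,popsize=12,tol=1e-4)
    return r.x,r.fun
def submask(c,u,v,h,kind):
    x0,y0=int(u-h),int(v-h);im=cv2.GaussianBlur(c["img"],(0,0),.5)[y0:y0+2*h,x0:x0+2*h].astype(float)
    if kind=="dark": m=im.max(2)<np.median(im.max(2))*.45
    else:
        med=np.median(im.reshape(-1,3),0);m=np.abs(im-med).sum(2)>kind*med.sum()/300
    m=m.astype(np.uint8);n,l,st,_=cv2.connectedComponentsWithStats(m)
    k=1+np.argmax(st[1:,4]);return (l==k).astype(np.uint8),x0,y0
E
cat > run.py <<'E'
from fit import *
ct=cams.camera("top");cs=cams.camera("scene")
px={"bottle_white":((204,239),(404,251)),"bottle_amber":((338,241),(280,149)),"clip_green":((373,245),(253,135)),"clip_purple":((287,240),(322,195)),"tweezers":((246,242),(363,225))}
tiles=[]
for k,(t,s) in px.items():
    V=[]
    kind={"bottle_amber":"dark","tweezers":45}.get(k,60)
    for c,(u,v) in((ct,t),(cs,s)):
        m,x0,y0=submask(c,u,v,20 if k!="tweezers" else 24,kind);V.append((c,m,x0,y0))
    g=atz(ct,*t,.05)
    per=[]
    r,f=fit(V,M[k],.02,[g[0],g[1],(-1.57,1.57)],"bottle" not in k,.03)
    tr=[fit([v],M[k],.02,[g[0],g[1],(-1.57,1.57)],"bottle" not in k,.03) for v in V]
    print(k,np.round(r,4),round(f,3),[(np.round(q,3).tolist(),round(e,2)) for q,e in tr],[int(v[1].sum()) for v in V])
    for c,m,x0,y0 in V:
        h=m.shape[0]
        im=cv2.resize(c["img"][y0:y0+h,x0:x0+h],(192,192),interpolation=0)
        rr=rend(c,M[k],r[0],r[1],r[2] if len(r)>2 else 0,.02,x0,y0,h,h);rr=cv2.resize(rr,(192,192))
        cn,_=cv2.findContours(rr,0,1);im=im.copy();cv2.drawContours(im,cn,-1,(255,0,0),1)
        cn,_=cv2.findContours(cv2.resize(m,(192,192),interpolation=0),0,1);cv2.drawContours(im,cn,-1,(255,255,0),1);tiles.append(im)
cv2.imwrite("pics/fit.png",cv2.resize(np.vstack([np.hstack(tiles[::2]),np.hstack(tiles[1::2])])[...,::-1],None,fx=.83,fy=.83))
for k in("blue","bamboo","black"):
    V=[]
    for c in(ct,cs):
        m=nets.outline_of(c,"tray_"+k)[0]["region"].astype(np.uint8);m=cv2.morphologyEx(m,cv2.MORPH_OPEN,np.ones((3,3)));V.append((c,m,0,0))
    mm=cv2.moments(V[0][1]);g=atz(ct,mm["m10"]/mm["m00"],mm["m01"]/mm["m00"],.01)
    r,f=fit(V,M["tray"],0,[g[0],g[1],(-.6,.6)],True,.02)
    print(k,np.round(r,4),round(f,3))
E
time python3 run.py
```

```text
bottle_white [0.444  0.2382] 0.361 [([0.443, 0.238], np.float64(0.39)), ([0.463, 0.243], np.float64(0.31))] [89, 342]
bottle_amber [ 0.4424 -0.128 ] 0.24 [([0.441, -0.127], np.float64(0.07)), ([0.452, -0.124], np.float64(0.29))] [121, 215]
clip_green [ 0.4327 -0.2311 -0.5907] 0.121 [([0.434, -0.228, -0.58], np.float64(0.1)), ([0.433, -0.233, -0.568], np.float64(0.06))] [241, 374]
clip_purple [ 0.4472  0.0106 -0.2095] 0.112 [([0.447, 0.013, -0.174], np.float64(0.08)), ([0.447, 0.009, -0.205], np.float64(0.05))] [218, 387]
tweezers [ 0.4412  0.126  -0.2549] 0.252 [([0.443, 0.128, -0.277], np.float64(0.27)), ([0.44, 0.125, -0.251], np.float64(0.17))] [141, 243]
blue [ 0.6116  0.2334 -0.1592] 0.032
bamboo [ 0.6168 -0.2323 -0.0106] 0.035
black [ 0.6287  0.0067 -0.1705] 0.054
real	2m40.146s
user	1m53.055s
sys	0m33.446s
```

```bash
ls -la pics
```

```text
total 1924
drwxr-xr-x 2 agent agent   4096 Dec  7 08:39 .
drwxr-xr-x 3 agent agent   4096 Dec  7 08:39 ..
-rw-r--r-- 1 agent agent 227930 Dec  7 08:39 fit.png
-rw-r--r-- 1 agent agent 404579 Dec  7 08:38 s1.png
-rw-r--r-- 1 agent agent 510805 Dec  7 08:38 scene0.png
-rw-r--r-- 1 agent agent 193039 Dec  7 08:38 t1.png
-rw-r--r-- 1 agent agent 617720 Dec  7 08:38 top0.png
```

View pics/fit.png

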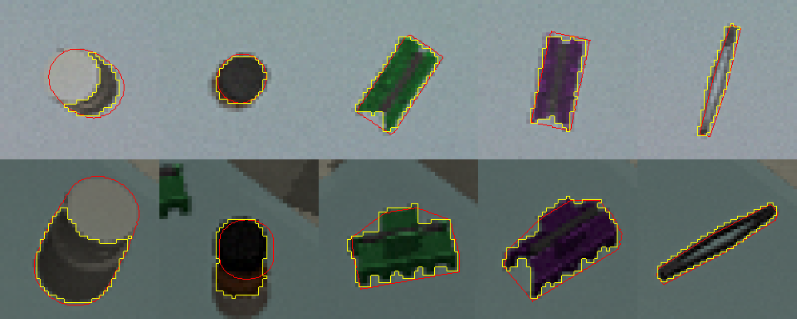

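```bash
cat > plan.py <<'E'
import sys,json
from h import *
# usage: plan.py x,y,z(mm),heading[,step]  ...  from measured pose
def go(wps,o=None):
    o=o or robot.get_obs();x,y,z,w=o["tool_rot"];p=np.array(o["position"])*1000
    h=np.arctan2(2*(x*y+z*w),1-2*(y*y+z*z))
    print("t",round(o["time"],2),"p",np.round(p,1),"h",round(h,3),"tilt",round(2*np.hypot(z,w),4),"F",np.round(o["ft_force"],1),"g",round(o["grip_width"],4))
    n=0
    for W in wps:
        t=np.array(W[:3]);hd=W[3];st=W[4] if len(W)>4 else 45
        d=np.linalg.norm(t-p);dh=(hd-h+np.pi)%(2*np.pi)-np.pi
        k=max(1,int(np.ceil(max(d/st,abs(dh)/.145))))
        rows=[]
        for i in range(k):
            s=(t-p)/(k-i);q=dh/k
            a=np.array([np.cos(h),np.sin(h)]);b=np.array([np.sin(h),-np.cos(h)])
            r=dict(x=round(s[:2]@a,1),y=round(s[:2]@b,1),z=round(-s[2],1),spin=round(-q,3))
            rows.append(r);p=p+np.r_[a*r["x"]+b*r["y"],-r["z"]];h-=r["spin"]
        print("->",W);print(json.dumps(rows))
go([tuple(map(float,a.split(","))) for a in sys.argv[1:]])
E
python3 plan.py 442,-127.5,160,-.16 442,-127.5,24,-.16
```

```text
t 1.6 p [ 272.9 -562.3  222.5] h 0.452 tilt 0.0 F [0.2 0.8 0.5] g 0.0875
-> (442.0, -127.5, 160.0, -0.16)
[{"x": 31.1, "y": -28.8, "z": 5.7, "spin": 0.056}, {"x": 29.4, "y": -30.5, "z": 5.7, "spin": 0.056}, {"x": 27.7, "y": -32.2, "z": 5.7, "spin": 0.056}, {"x": 25.8, "y": -33.6, "z": 5.7, "spin": 0.056}, {"x": 23.9, "y": -35.0, "z": 5.7, "spin": 0.056}, {"x": 21.9, "y": -36.3, "z": 5.7, "spin": 0.056}, {"x": 19.8, "y": -37.5, "z": 5.7, "spin": 0.056}, {"x": 17.7, "y": -38.6, "z": 5.7, "spin": 0.056}, {"x": 15.5, "y": -39.5, "z": 5.6, "spin": 0.056}, {"x": 13.3, "y": -40.3, "z": 5.7, "spin": 0.056}, {"x": 11.1, "y": -40.9, "z": 5.6, "spin": 0.056}]
-> (442.0, -127.5, 24.0, -0.16)
[{"x": -0.0, "y": -0.0, "z": 34.0, "spin": -0.001}, {"x": -0.0, "y": -0.0, "z": 34.0, "spin": -0.001}, {"x": -0.0, "y": -0.0, "z": 34.0, "spin": -0.001}, {"x": -0.0, "y": -0.0, "z": 34.0, "spin": -0.001}]
```

Emit:
{"name": "play_rows", "arguments": {"commands": [{"x": 31, "y": -29, "z": 6, "spin": 0.056}, {"x": 29, "y": -30.5, "z": 6, "spin": 0.056}, {"x": 28, "y": -32, "z": 6, "spin": 0.056}, {"x": 26, "y": -34, "z": 6, "spin": 0.056}, {"x": 24, "y": -35, "z": 6, "spin": 0.056}, {"x": 22, "y": -36, "z": 6, "spin": 0.056}, {"x": 20, "y": -37.5, "z": 6, "spin": 0.056}, {"x": 18, "y": -38.5, "z": 6, "spin": 0.056}], "grip": 0.8}}

```text
time: 2.4
position: [0.4029, -0.2467, 0.1728]
tool_rot: [1.0, -0.013, 0.003, 0.006]
ft_force: [0.9, -0.4, -0.4]
grip_width: 0.0697
```

```bash
python3 plan.py 442,-127.5,140,-.16
```

```text
t 2.4 p [ 402.9 -246.7  172.8] h -0.026 tilt 0.014 F [ 0.9 -0.4 -0.4] g 0.0697
-> (442.0, -127.5, 140.0, -0.16)
[{"x": 12.0, "y": -40.1, "z": 10.9, "spin": 0.045}, {"x": 10.2, "y": -40.5, "z": 10.9, "spin": 0.045}, {"x": 8.3, "y": -41.0, "z": 11.0, "spin": 0.045}]
```

Emit:
{"name": "play_rows", "arguments": {"commands": [{"x": 12, "y": -40, "z": 11, "spin": 0.045}, {"x": 10, "y": -40.5, "z": 11, "spin": 0.045}, {"x": 8, "y": -41, "z": 11, "spin": 0.045}, {}, {}]}}

```text
invalid input
```

```bash
python3 plan.py 442,-127.5,100,-.16 442,-127.5,24,-.16,30;python3 - <<'E'
from h import *
for n,b in(("scene",(60,230,200,340)),("top",(180,280,280,430))):
    c=cams.camera(n);cv2.imwrite(f"pics/a_{n}.png",cv2.resize(c["img"][b[0]:b[1],b[2]:b[3],::-1],None,fx=4 if n=="top" else 3,fy=4 if n=="top" else 3))
E
```

```text
t 2.4 p [ 402.9 -246.7  172.8] h -0.026 tilt 0.014 F [ 0.9 -0.4 -0.4] g 0.0697
-> (442.0, -127.5, 100.0, -0.16)
[{"x": 9.0, "y": -30.0, "z": 18.2, "spin": 0.033}, {"x": 8.0, "y": -30.3, "z": 18.2, "spin": 0.033}, {"x": 7.0, "y": -30.6, "z": 18.2, "spin": 0.033}, {"x": 5.9, "y": -30.8, "z": 18.2, "spin": 0.033}]
-> (442.0, -127.5, 24.0, -0.16, 30.0)
[{"x": 0.0, "y": -0.0, "z": 25.3, "spin": 0.001}, {"x": 0.0, "y": -0.0, "z": 25.3, "spin": 0.001}, {"x": 0.0, "y": -0.0, "z": 25.4, "spin": 0.001}]
```

View pics/a_scene.png

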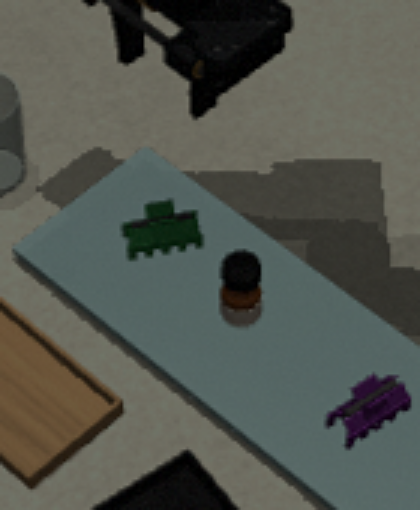

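Empty rows are refused; each row needs its fields.

Emit:
{"name": "play_rows", "arguments": {"commands": [{"x": 12, "y": -40, "z": 11, "spin": 0.045}, {"x": 10, "y": -40.5, "z": 11, "spin": 0.045}, {"x": 8, "y": -41, "z": 11, "spin": 0.045}, {"x": 0, "y": 0, "z": 0, "spin": 0}, {"x": 0, "y": 0, "z": 0, "spin": 0}]}}

```text
time: 3.0
position: [0.4452, -0.1242, 0.1385]
tool_rot: [0.997, -0.078, 0.005, 0.007]
ft_force: [-0.4, -0.0, -0.2]
grip_width: 0.0697
```

```bash
python3 plan.py 442,-127.5,24,-.16,30
```

```text
t 3.0 p [ 445.2 -124.2  138.5] h -0.156 tilt 0.0183 F [-0.4 -0.  -0.2] g 0.0697
-> (442.0, -127.5, 24.0, -0.16, 30.0)
[{"x": -0.7, "y": 1.0, "z": 28.6, "spin": 0.001}, {"x": -0.7, "y": 0.9, "z": 28.6, "spin": 0.001}, {"x": -0.6, "y": 1.0, "z": 28.7, "spin": 0.001}, {"x": -0.7, "y": 0.9, "z": 28.6, "spin": 0.001}]
```

```bash
cat > plan.py <<'E'
import sys,json
from h import *
from scipy.spatial.transform import Rotation as Ro
def go(wps,o=None):
    o=o or robot.get_obs();R=Ro.from_quat(o["tool_rot"]);p=np.array(o["position"])*1000
    H=lambda R:np.arctan2(R.as_matrix()[1,0],R.as_matrix()[0,0])
    print("t",round(o["time"],2),"p",np.round(p,1),"h",round(H(R),3),"toolz",np.round(R.as_matrix()[:,2],3),"F",np.round(o["ft_force"],1),"g",round(o["grip_width"],4))
    for W in wps:
        t=np.array(W[:3]);hd=W[3];st=W[4] if len(W)>4 else 35
        d=np.linalg.norm(t-p);dh=(hd-H(R)+np.pi)%(2*np.pi)-np.pi
        if len(W)>5 and W[5]: dh+=2*np.pi*W[5]
        k=max(1,int(np.ceil(max(d/st,abs(dh)/.145))))
        rows=[]
        for i in range(k):
            s=R.inv().apply((t-p)/(k-i));q=-dh/k
            r=dict(x=round(s[0],1),y=round(s[1],1),z=round(s[2],1),spin=round(q,3))
            rows.append(r);p=p+R.apply([r["x"],r["y"],r["z"]]);R=R*Ro.from_euler("z",r["spin"])
        print("->",W);print(json.dumps(rows))
if __name__=="__main__": go([tuple(map(float,a.split(","))) for a in sys.argv[1:]])
E
python3 plan.py 442,-127.5,24,-.16,30
```

```text
t 3.0 p [ 445.2 -124.2  138.5] h -0.156 toolz [ 0.01  -0.016 -1.   ] F [-0.4 -0.  -0.2] g 0.0697
-> (442.0, -127.5, 24.0, -0.16, 30.0)
[{"x": -1.0, "y": 0.6, "z": 28.6, "spin": 0.001}, {"x": -1.0, "y": 0.5, "z": 28.6, "spin": 0.001}, {"x": -1.0, "y": 0.6, "z": 28.7, "spin": 0.001}, {"x": -1.1, "y": 0.5, "z": 28.6, "spin": 0.001}]
```

Emit:
{"name": "play_rows", "arguments": {"commands": [{"x": -2, "y": 1, "z": 20, "spin": 0}, {"x": -1, "y": 1, "z": 20, "spin": 0}, {"x": -1, "y": 0, "z": 20, "spin": 0}, {"x": 0, "y": 0, "z": 0, "spin": 0}]}}

```text
time: 3.4
position: [0.4449, -0.1342, 0.0795]
tool_rot: [0.997, -0.079, 0.01, 0.01]
ft_force: [0.2, -0.8, -0.2]
grip_width: 0.07
```

```bash
python3 plan.py 442,-127.5,24,-.16,20
```

```text
t 3.4 p [ 444.9 -134.2   79.5] h -0.158 toolz [ 0.018 -0.022 -1.   ] F [ 0.2 -0.8 -0.2] g 0.07
-> (442.0, -127.5, 24.0, -0.16, 20.0)
[{"x": -1.7, "y": -2.4, "z": 18.4, "spin": 0.001}, {"x": -1.7, "y": -2.4, "z": 18.4, "spin": 0.001}, {"x": -1.7, "y": -2.4, "z": 18.4, "spin": 0.001}]
```

Emit:
{"name": "play_rows", "arguments": {"commands": [{"x": 0, "y": 0, "z": 0, "spin": 0}]}}

```text
time: 3.5
position: [0.4453, -0.1358, 0.0799]
tool_rot: [0.997, -0.08, 0.01, 0.01]
ft_force: [1.6, 0.0, 0.2]
grip_width: 0.0694
```

```bash
python3 plan.py
python3 - <<'E'
from h import *
for _ in range(4):
    cams.camera("top");o=robot.get_obs();print(o["position"],o["tool_rot"],o["joint_velocities"].round(3))
E
```

```text
t 3.5 p [ 445.3 -135.8   79.9] h -0.16 toolz [ 0.019 -0.023 -1.   ] F [1.6 0.  0.2] g 0.0694
[ 0.44532484 -0.13585313  0.08001318] [ 0.99669834 -0.07980234  0.01056783  0.01059838] [ 0.013 -0.014  0.003  0.003 -0.001  0.005]
[ 0.44544883 -0.13550963  0.08023475] [ 0.99670821 -0.07964047  0.01081442  0.01063868] [ 0.013 -0.009  0.004  0.004 -0.003  0.003]
[ 0.44545184 -0.13521133  0.08034335] [ 0.99672218 -0.07944976  0.0109079   0.01066106] [ 0.01  -0.004  0.006  0.001 -0.001  0.003]
[ 0.44542695 -0.13491616  0.0803588 ] [ 0.99673808 -0.0792523   0.010908    0.01064373] [ 0.01  -0.     0.006  0.001 -0.002  0.001]
```

```bash
python3 plan.py 442,-127.5,24,-.16,14
```

```text
t 3.7 p [ 445.4 -134.9   80.4] h -0.158 toolz [ 0.02  -0.023 -1.   ] F [-0.7 -0.  -0.2] g 0.0696
-> (442.0, -127.5, 24.0, -0.16, 14.0)
[{"x": -1.2, "y": -1.6, "z": 11.2, "spin": 0.0}, {"x": -1.2, "y": -1.6, "z": 11.2, "spin": 0.0}, {"x": -1.2, "y": -1.6, "z": 11.2, "spin": 0.0}, {"x": -1.1, "y": -1.5, "z": 11.2, "spin": 0.0}, {"x": -1.2, "y": -1.6, "z": 11.3, "spin": 0.0}]
```

Emit:
{"name": "play_rows", "arguments": {"commands": [{"x": -2, "y": -4, "z": 0, "spin": 0}, {"x": -1, "y": -3, "z": 0, "spin": 0}, {"x": 0, "y": 0, "z": 0, "spin": 0}, {"x": 0, "y": 0, "z": 0, "spin": 0}]}}

```text
time: 4.1
position: [0.4442, -0.1269, 0.0819]
tool_rot: [0.997, -0.079, 0.012, 0.011]
ft_force: [-0.9, 0.6, 0.2]
grip_width: 0.0693
```

```bash
python3 plan.py 442,-127.5,24,-.16,14
```

```text
t 4.1 p [ 444.2 -126.9   81.9] h -0.157 toolz [ 0.023 -0.025 -0.999] F [-0.9  0.6  0.2] g 0.0693
-> (442.0, -127.5, 24.0, -0.16, 14.0)
[{"x": -0.7, "y": -0.1, "z": 11.6, "spin": 0.001}, {"x": -0.7, "y": -0.0, "z": 11.6, "spin": 0.001}, {"x": -0.7, "y": -0.1, "z": 11.6, "spin": 0.001}, {"x": -0.7, "y": -0.0, "z": 11.5, "spin": 0.001}, {"x": -0.8, "y": -0.1, "z": 11.6, "spin": 0.001}]
```

Emit:
{"name": "play_rows", "arguments": {"commands": [{"x": -1, "y": 0, "z": 15, "spin": 0}, {"x": -1, "y": 0, "z": 15, "spin": 0}, {"x": -1, "y": 0, "z": 15, "spin": 0}, {"x": -1, "y": 0, "z": 13, "spin": 0}]}}

```text
time: 4.5
position: [0.4443, -0.1285, 0.0243]
tool_rot: [0.997, -0.078, 0.016, 0.013]
ft_force: [-0.5, 0.4, -0.4]
grip_width: 0.0696
```

```bash
python3 plan.py 442,-127.5,24,-.16,14
python3 - <<'E'
from h import *
for n,b in(("scene",(60,230,200,340)),("top",(180,280,280,430))):
    c=cams.camera(n);cv2.imwrite(f"pics/b_{n}.png",cv2.resize(c["img"][b[0]:b[1],b[2]:b[3],::-1],None,fx=3,fy=3))
E
python3 plan.py 442,-127.5,24,-.16,14
```

```text
t 4.5 p [ 444.3 -128.5   24.3] h -0.155 toolz [ 0.03  -0.028 -0.999] F [-0.5  0.4 -0.4] g 0.0696
-> (442.0, -127.5, 24.0, -0.16, 14.0)
[{"x": -2.4, "y": -0.6, "z": 0.3, "spin": 0.005}]
t 4.6 p [ 443.3 -128.    23.7] h -0.156 toolz [ 0.027 -0.027 -0.999] F [-0.4  0.1  0.7] g 0.0697
-> (442.0, -127.5, 24.0, -0.16, 14.0)
[{"x": -1.4, "y": -0.3, "z": -0.4, "spin": 0.004}]
```

View pics/b_scene.png

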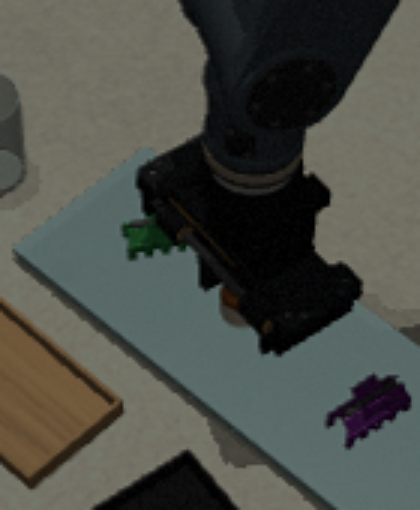

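Emit:
{"name": "play_rows", "arguments": {"commands": [{"x": -1, "y": 0, "z": 0, "spin": 0}, {"x": 0, "y": 0, "z": 0, "spin": 0}, {"x": 0, "y": 0, "z": 0, "spin": 0}, {"x": 0, "y": 0, "z": 0, "spin": 0}], "grip": 0.2, "newtons": 20}}

```text
time: 5.0
position: [0.4432, -0.1282, 0.0252]
tool_rot: [0.997, -0.078, 0.016, 0.013]
ft_force: [0.3, 0.7, 0.2]
grip_width: 0.0455
```

```bash
python3 plan.py 442,-127.5,110,-.16,30 605,192,100,-.16,40
```

```text
t 5.0 p [ 443.2 -128.2   25.2] h -0.155 toolz [ 0.029 -0.028 -0.999] F [0.3 0.7 0.2] g 0.0455
-> (442.0, -127.5, 110.0, -0.16, 30.0)
[{"x": 0.5, "y": 0.5, "z": -28.3, "spin": 0.002}, {"x": 0.5, "y": 0.5, "z": -28.3, "spin": 0.002}, {"x": 0.5, "y": 0.5, "z": -28.2, "spin": 0.002}]
-> (605.0, 192.0, 100.0, -0.16, 40.0)
[{"x": 12.1, "y": -38.0, "z": 0.6, "spin": -0.0}, {"x": 12.1, "y": -38.0, "z": 0.6, "spin": -0.0}, {"x": 12.1, "y": -38.0, "z": 0.7, "spin": -0.0}, {"x": 12.2, "y": -38.0, "z": 0.6, "spin": -0.0}, {"x": 12.1, "y": -37.9, "z": 0.7, "spin": -0.0}, {"x": 12.2, "y": -38.0, "z": 0.6, "spin": -0.0}, {"x": 12.1, "y": -37.9, "z": 0.7, "spin": -0.0}, {"x": 12.2, "y": -38.0, "z": 0.6, "spin": -0.0}, {"x": 12.1, "y": -37.9, "z": 0.7, "spin": -0.0}]
```

Emit:
{"name": "play_rows", "arguments": {"commands": [{"x": 0, "y": 0, "z": 1, "spin": 0}, {"x": 0, "y": 0, "z": 0, "spin": 0}, {"x": 0, "y": 0, "z": 0, "spin": 0}, {"x": 0, "y": 0, "z": 0, "spin": 0}]}}

```text
time: 5.4
position: [0.4438, -0.1285, 0.025]
tool_rot: [0.997, -0.078, 0.016, 0.013]
ft_force: [-0.4, -0.1, -1.3]
grip_width: 0.0337
```

```bash
python3 plan.py 442,-127.5,110,-.16,30
```

```text
t 5.4 p [ 443.8 -128.5   25. ] h -0.155 toolz [ 0.031 -0.029 -0.999] F [-0.4 -0.1 -1.3] g 0.0337
-> (442.0, -127.5, 110.0, -0.16, 30.0)
[{"x": 0.3, "y": 0.5, "z": -28.3, "spin": 0.002}, {"x": 0.4, "y": 0.4, "z": -28.4, "spin": 0.002}, {"x": 0.3, "y": 0.5, "z": -28.3, "spin": 0.002}]
```

Emit:
{"name": "play_rows", "arguments": {"commands": [{"x": 0, "y": 0, "z": -25, "spin": 0}, {"x": 0, "y": 0, "z": -35, "spin": 0}, {"x": 0, "y": 0, "z": -35, "spin": 0}, {"x": 12, "y": -30, "z": 0, "spin": 0}, {"x": 12, "y": -38, "z": 0, "spin": 0}, {"x": 12, "y": -38, "z": 0, "spin": 0}, {"x": 12, "y": -38, "z": 0, "spin": 0}, {"x": 12, "y": -38, "z": 0, "spin": 0}]}}

```text
time: 6.2
position: [0.5304, 0.0457, 0.1213]
tool_rot: [0.996, -0.083, 0.016, 0.013]
ft_force: [-0.6, -0.5, -0.6]
grip_width: 0.0334
```

```bash
python3 plan.py 605,192,90,-.16,40
```

```text
t 6.2 p [530.4  45.7 121.3] h -0.167 toolz [ 0.029 -0.028 -0.999] F [-0.6 -0.5 -0.6] g 0.0334
-> (605.0, 192.0, 90.0, -0.16, 40.0)
[{"x": 9.6, "y": -31.5, "z": 5.9, "spin": -0.001}, {"x": 9.7, "y": -31.5, "z": 5.9, "spin": -0.001}, {"x": 9.7, "y": -31.4, "z": 5.8, "spin": -0.001}, {"x": 9.8, "y": -31.5, "z": 5.9, "spin": -0.001}, {"x": 9.7, "y": -31.4, "z": 5.8, "spin": -0.001}]
```

Emit:
{"name": "play_rows", "arguments": {"commands": [{"x": 10, "y": -32, "z": 6, "spin": 0}, {"x": 10, "y": -32, "z": 6, "spin": 0}, {"x": 10, "y": -32, "z": 6, "spin": 0}, {"x": 10, "y": -31, "z": 6, "spin": 0}, {"x": 8, "y": -25, "z": 6, "spin": 0}, {"x": 0, "y": 0, "z": 0, "spin": 0}]}}

```text
time: 6.8
position: [0.6062, 0.1984, 0.0869]
tool_rot: [0.997, -0.08, 0.016, 0.012]
ft_force: [-1.3, -1.4, 0.1]
grip_width: 0.0336
```

```bash
python3 plan.py 605,192,11,-.16,20
```

```text
t 6.8 p [606.2 198.4  86.9] h -0.16 toolz [ 0.03  -0.027 -0.999] F [-1.3 -1.4  0.1] g 0.0336
-> (605.0, 192.0, 11.0, -0.16, 20.0)
[{"x": -0.7, "y": 1.2, "z": 19.0, "spin": -0.0}, {"x": -0.7, "y": 1.2, "z": 19.0, "spin": -0.0}, {"x": -0.7, "y": 1.2, "z": 19.0, "spin": -0.0}, {"x": -0.6, "y": 1.3, "z": 19.0, "spin": -0.0}]
```

Emit:
{"name": "play_rows", "arguments": {"commands": [{"x": -1, "y": 2, "z": 19, "spin": 0}, {"x": -1, "y": 2, "z": 19, "spin": 0}, {"x": -1, "y": 1, "z": 19, "spin": 0}, {"x": 0, "y": 1, "z": 12, "spin": 0}, {"x": 0, "y": 0, "z": 0, "spin": 0}]}}

```text
time: 7.3
position: [0.6016, 0.1893, 0.0154]
tool_rot: [0.997, -0.079, 0.014, 0.013]
ft_force: [0.1, -0.6, -0.5]
grip_width: 0.0333
```

```bash
python3 plan.py 605,192,9,-.16,3
```

```text
t 7.3 p [601.6 189.3  15.4] h -0.158 toolz [ 0.026 -0.029 -0.999] F [ 0.1 -0.6 -0.5] g 0.0333
-> (605.0, 192.0, 9.0, -0.16, 3.0)
[{"x": 0.9, "y": -1.1, "z": 2.1, "spin": 0.001}, {"x": 0.9, "y": -1.1, "z": 2.2, "spin": 0.001}, {"x": 1.0, "y": -1.2, "z": 2.1, "spin": 0.001}]
```

Emit:
{"name": "play_rows", "arguments": {"commands": [{"x": 0.5, "y": -1, "z": 3, "spin": 0}, {"x": 0.5, "y": -1, "z": 2, "spin": 0}, {"x": 0, "y": 0, "z": 1, "spin": 0}, {"x": 0, "y": 0, "z": 0, "spin": 0}]}}

```text
time: 7.7
position: [0.6044, 0.1904, 0.0111]
tool_rot: [0.997, -0.08, 0.016, 0.013]
ft_force: [-0.1, 0.6, -0.5]
grip_width: 0.0333
```

```bash
python3 plan.py 605,192,9,-.16,3
```

```text
t 7.7 p [604.4 190.4  11.1] h -0.159 toolz [ 0.029 -0.029 -0.999] F [-0.1  0.6 -0.5] g 0.0333
-> (605.0, 192.0, 9.0, -0.16, 3.0)
[{"x": 0.2, "y": -1.7, "z": 2.1, "spin": 0.001}]
```

Emit:
{"name": "play_rows", "arguments": {"commands": [{"x": 0, "y": 0, "z": 2.5, "spin": 0}, {"x": 0, "y": 0, "z": 1, "spin": 0}, {"x": 0, "y": 0, "z": 1, "spin": 0}]}}

```text
time: 8.0
position: [0.6053, 0.1905, 0.0086]
tool_rot: [0.997, -0.08, 0.017, 0.013]
ft_force: [-3.3, -0.5, 9.6]
grip_width: 0.0334
```

```bash
python3 plan.py 605,192,9,-.16,3
```

```text
t 8.0 p [605.3 190.5   8.6] h -0.159 toolz [ 0.031 -0.029 -0.999] F [-3.3 -0.5  9.6] g 0.0334
-> (605.0, 192.0, 9.0, -0.16, 3.0)
[{"x": -0.5, "y": -1.4, "z": -0.4, "spin": 0.001}]
```

Contact (9.6 N up). Release.

Emit:
{"name": "play_rows", "arguments": {"commands": [{"x": 0, "y": 0, "z": 0, "spin": 0}, {"x": 0, "y": 0, "z": 0, "spin": 0}, {"x": 0, "y": 0, "z": 0, "spin": 0}, {"x": 0, "y": 0, "z": 0, "spin": 0}, {"x": 0, "y": 0, "z": -15, "spin": 0}, {"x": 0, "y": 0, "z": -35, "spin": 0}, {"x": 0, "y": 0, "z": -40, "spin": 0}, {"x": 0, "y": 0, "z": -35, "spin": 0}], "grip": 0.7}}

```text
time: 8.8
position: [0.5978, 0.1936, 0.1337]
tool_rot: [0.997, -0.08, 0.011, 0.014]
ft_force: [-0.2, 0.6, -0.7]
grip_width: 0.0606
```

```bash
python3 plan.py 444,238,125,-.16,35
python3 - <<'E'
from h import *
for n,b in(("scene",(150,380,240,450)),):
    c=cams.camera(n);cv2.imwrite(f"pics/c_{n}.png",cv2.resize(c["img"][b[0]:b[1],b[2]:b[3],::-1],None,fx=2.6,fy=2.6))
E
```

```text
t 8.8 p [597.8 193.6 133.7] h -0.159 toolz [ 0.019 -0.03  -0.999] F [-0.2  0.6 -0.7] g 0.0606
-> (444.0, 238.0, 125.0, -0.16, 35.0)
[{"x": -31.8, "y": -3.9, "z": 0.9, "spin": 0.0}, {"x": -31.8, "y": -3.9, "z": 0.9, "spin": 0.0}, {"x": -31.8, "y": -3.9, "z": 0.9, "spin": 0.0}, {"x": -31.8, "y": -4.0, "z": 0.8, "spin": 0.0}, {"x": -31.9, "y": -3.9, "z": 0.9, "spin": 0.0}]
```

View pics/c_scene.png

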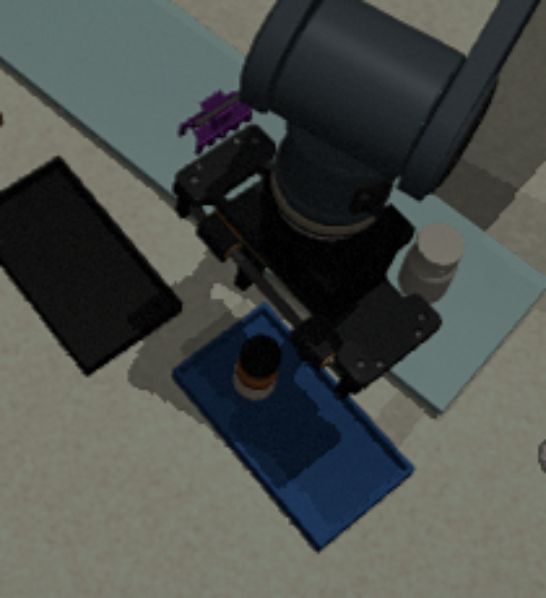

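Emit:
{"name": "play_rows", "arguments": {"commands": [{"x": -30, "y": -4, "z": 0, "spin": 0}, {"x": -32, "y": -4, "z": 0, "spin": 0}, {"x": -32, "y": -4, "z": 0, "spin": 0}, {"x": -32, "y": -4, "z": 0, "spin": 0}, {"x": -32, "y": -4, "z": 0, "spin": 0}, {"x": 0, "y": 0, "z": 0, "spin": 0}], "grip": 0.9}}

```text
time: 9.45
position: [0.4487, 0.2407, 0.1424]
tool_rot: [0.996, -0.081, 0.026, 0.01]
ft_force: [0.3, 0.5, 0.2]
grip_width: 0.078
```

```bash
python3 plan.py 444,238,31,-.16,20
```

```text
t 9.45 p [448.7 240.7 142.4] h -0.161 toolz [ 0.049 -0.025 -0.998] F [0.3 0.5 0.2] g 0.078
-> (444.0, 238.0, 31.0, -0.16, 20.0)
[{"x": -1.7, "y": 0.3, "z": 18.5, "spin": -0.0}, {"x": -1.7, "y": 0.3, "z": 18.5, "spin": -0.0}, {"x": -1.7, "y": 0.2, "z": 18.5, "spin": -0.0}, {"x": -1.6, "y": 0.3, "z": 18.5, "spin": -0.0}, {"x": -1.7, "y": 0.2, "z": 18.5, "spin": -0.0}, {"x": -1.6, "y": 0.3, "z": 18.5, "spin": -0.0}]
```

Emit:
{"name": "play_rows", "arguments": {"commands": [{"x": -3, "y": 1, "z": 15, "spin": 0}, {"x": -3, "y": 0, "z": 20, "spin": 0}, {"x": -2, "y": 0, "z": 20, "spin": 0}, {"x": -2, "y": 0, "z": 15, "spin": 0}, {"x": 0, "y": 0, "z": 0, "spin": 0}]}}

```text
time: 9.95
position: [0.4482, 0.2415, 0.0752]
tool_rot: [0.996, -0.08, 0.033, 0.008]
ft_force: [-0.7, -0.2, -0.3]
grip_width: 0.0785
```

```bash
python3 plan.py 444,238,33,-.16,15
```

```text
t 9.95 p [448.2 241.5  75.2] h -0.159 toolz [ 0.064 -0.021 -0.998] F [-0.7 -0.2 -0.3] g 0.0785
-> (444.0, 238.0, 33.0, -0.16, 15.0)
[{"x": -2.1, "y": 1.2, "z": 14.0, "spin": 0.0}, {"x": -2.2, "y": 1.3, "z": 14.0, "spin": 0.0}, {"x": -2.1, "y": 1.2, "z": 13.9, "spin": 0.0}]
```

Emit:
{"name": "play_rows", "arguments": {"commands": [{"x": -3, "y": 2, "z": 15, "spin": 0}, {"x": -3, "y": 2, "z": 15, "spin": 0}, {"x": -3, "y": 1, "z": 12, "spin": 0}]}}

```text
time: 10.25
position: [0.4478, 0.2383, 0.0358]
tool_rot: [0.996, -0.08, 0.039, 0.006]
ft_force: [1.6, 0.4, -0.0]
grip_width: 0.0782
```

```bash
python3 plan.py 444,238,33,-.16,15;python3 - <<'E'
from h import *
c=cams.camera("scene");b=(180,330,330,480)
cv2.imwrite(f"pics/d.png",cv2.resize(c["img"][b[0]:b[1],b[2]:b[3],::-1],None,fx=3,fy=3))
E
python3 plan.py 444,238,33,-.16,15
```

```text
t 10.25 p [447.8 238.3  35.8] h -0.16 toolz [ 0.076 -0.017 -0.997] F [ 1.6  0.4 -0. ] g 0.0782
-> (444.0, 238.0, 33.0, -0.16, 15.0)
[{"x": -3.9, "y": 0.9, "z": 2.5, "spin": 0.0}]
t 10.3 p [446.5 237.9  34.4] h -0.16 toolz [ 0.073 -0.018 -0.997] F [-0.5 -0.2 -0.8] g 0.0781
-> (444.0, 238.0, 33.0, -0.16, 15.0)
[{"x": -2.6, "y": 0.3, "z": 1.2, "spin": -0.0}]
```

View pics/d.png

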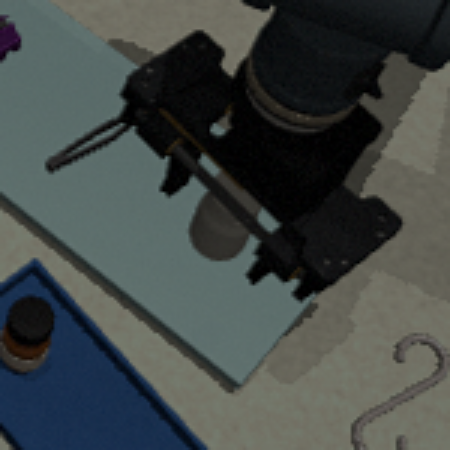

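Emit:
{"name": "play_rows", "arguments": {"commands": [{"x": -1, "y": 0, "z": 1, "spin": 0}, {"x": 0, "y": 0, "z": 0, "spin": 0}, {"x": 0, "y": 0, "z": 0, "spin": 0}, {"x": 0, "y": 0, "z": 0, "spin": 0}, {"x": 0, "y": 0, "z": 0, "spin": 0}, {"x": 0, "y": 0, "z": 0, "spin": 0}, {"x": 0, "y": 0, "z": 0, "spin": 0}, {"x": 0, "y": 0, "z": 0, "spin": 0}], "grip": 0.3}}

```text
time: 11.1
position: [0.4497, 0.239, 0.0372]
tool_rot: [0.996, -0.08, 0.041, 0.005]
ft_force: [-0.3, 0.4, -0.3]
grip_width: 0.0415
```

```bash
python3 plan.py 460,240,120,-.16,35  618,275,90,-.16,35
```

```text
t 11.1 p [449.7 239.   37.2] h -0.16 toolz [ 0.081 -0.016 -0.997] F [-0.3  0.4 -0.3] g 0.0415
-> (460.0, 240.0, 120.0, -0.16, 35.0)
[{"x": 5.6, "y": -0.8, "z": -27.2, "spin": -0.0}, {"x": 5.6, "y": -0.8, "z": -27.2, "spin": -0.0}, {"x": 5.6, "y": -0.8, "z": -27.3, "spin": -0.0}]
-> (618.0, 275.0, 90.0, -0.16, 35.0)
[{"x": 29.5, "y": -12.0, "z": 8.4, "spin": -0.0}, {"x": 29.5, "y": -12.0, "z": 8.4, "spin": -0.0}, {"x": 29.5, "y": -12.0, "z": 8.5, "spin": -0.0}, {"x": 29.5, "y": -12.0, "z": 8.4, "spin": -0.0}, {"x": 29.4, "y": -11.9, "z": 8.5, "spin": -0.0}]
```

Emit:
{"name": "play_rows", "arguments": {"commands": [{"x": 2, "y": 0, "z": -25, "spin": 0}, {"x": 3, "y": 0, "z": -35, "spin": 0}, {"x": 10, "y": -4, "z": -20, "spin": 0}, {"x": 30, "y": -12, "z": 5, "spin": 0}, {"x": 30, "y": -12, "z": 6, "spin": 0}, {"x": 30, "y": -12, "z": 6, "spin": 0}, {"x": 30, "y": -12, "z": 6, "spin": 0}]}}

```text
time: 11.8
position: [0.5815, 0.2693, 0.1052]
tool_rot: [0.996, -0.079, 0.035, 0.007]
ft_force: [0.4, -0.2, -0.5]
grip_width: 0.0417
```

```bash
python3 plan.py 618,275,80,-.16,35
```

```text
t 11.8 p [581.5 269.3 105.2] h -0.158 toolz [ 0.068 -0.02  -0.997] F [ 0.4 -0.2 -0.5] g 0.0417
-> (618.0, 275.0, 80.0, -0.16, 35.0)
[{"x": 16.7, "y": -5.8, "z": 13.8, "spin": 0.001}, {"x": 16.6, "y": -5.8, "z": 13.8, "spin": 0.001}]
```

Emit:
{"name": "play_rows", "arguments": {"commands": [{"x": 17, "y": -6, "z": 13, "spin": 0}, {"x": 12, "y": -3, "z": 14, "spin": 0}, {"x": 0, "y": 0, "z": 18, "spin": 0}, {"x": 0, "y": 0, "z": 18, "spin": 0}, {"x": 0, "y": 0, "z": 5, "spin": 0}]}}

```text
time: 12.3
position: [0.6236, 0.2731, 0.0365]
tool_rot: [0.996, -0.08, 0.038, 0.006]
ft_force: [0.1, 0.3, -0.7]
grip_width: 0.0412
```

```bash
python3 plan.py 619,275,21,-.16,10
```

```text
t 12.3 p [623.6 273.1  36.5] h -0.16 toolz [ 0.074 -0.018 -0.997] F [ 0.1  0.3 -0.7] g 0.0412
-> (619.0, 275.0, 21.0, -0.16, 10.0)
[{"x": -3.0, "y": -0.6, "z": 7.5, "spin": 0.0}, {"x": -3.0, "y": -0.6, "z": 7.6, "spin": 0.0}]
```

Emit:
{"name": "play_rows", "arguments": {"commands": [{"x": -3, "y": -0.5, "z": 7, "spin": 0}, {"x": -2, "y": -0.5, "z": 5, "spin": 0}, {"x": 0, "y": 0, "z": 1, "spin": 0}]}}

```text
time: 12.6
position: [0.6183, 0.2746, 0.0218]
tool_rot: [0.996, -0.08, 0.037, 0.006]
ft_force: [0.7, -0.3, -1.4]
grip_width: 0.0414
```

```bash
python3 plan.py 619,275,21,-.16,10
```

```text
t 12.6 p [618.3 274.6  21.8] h -0.159 toolz [ 0.072 -0.019 -0.997] F [ 0.7 -0.3 -1.4] g 0.0414
-> (619.0, 275.0, 21.0, -0.16, 10.0)
[{"x": 0.6, "y": -0.5, "z": 0.8, "spin": 0.001}]
```

Emit:
{"name": "play_rows", "arguments": {"commands": [{"x": 0, "y": 0, "z": 2, "spin": 0}, {"x": 0, "y": 0, "z": 1, "spin": 0}]}}

```text
time: 12.8
position: [0.619, 0.275, 0.021]
tool_rot: [0.996, -0.079, 0.038, 0.006]
ft_force: [-0.8, -0.0, 1.2]
grip_width: 0.0415
```

```bash
python3 plan.py 619,275,21,-.16,10
```

```text
t 12.8 p [619. 275.  21.] h -0.159 toolz [ 0.074 -0.018 -0.997] F [-0.8 -0.   1.2] g 0.0415
-> (619.0, 275.0, 21.0, -0.16, 10.0)
[{"x": 0.0, "y": 0.0, "z": 0.0, "spin": 0.001}]
```

Emit:
{"name": "play_rows", "arguments": {"commands": [{"x": 0, "y": 0, "z": 2, "spin": 0}, {"x": 0, "y": 0, "z": 1.5, "spin": 0}]}}

```text
time: 13.0
position: [0.619, 0.275, 0.021]
tool_rot: [0.996, -0.079, 0.038, 0.006]
ft_force: [-2.5, -1.8, 3.8]
grip_width: 0.0417
```

```bash
python3 plan.py 619,275,21,-.16,10
```

```text
t 13.0 p [619. 275.  21.] h -0.158 toolz [ 0.074 -0.019 -0.997] F [-2.5 -1.8  3.8] g 0.0417
-> (619.0, 275.0, 21.0, -0.16, 10.0)
[{"x": -0.0, "y": 0.0, "z": -0.0, "spin": 0.002}]
```

Emit:
{"name": "play_rows", "arguments": {"commands": [{"x": 0, "y": 0, "z": 0, "spin": 0}, {"x": 0, "y": 0, "z": 0, "spin": 0}, {"x": 0, "y": 0, "z": 0, "spin": 0}, {"x": 0, "y": 0, "z": 0, "spin": 0}, {"x": 2, "y": 0, "z": -25, "spin": 0}, {"x": 3, "y": 0, "z": -45, "spin": 0}, {"x": 3, "y": 0, "z": -45, "spin": 0}], "grip": 0.75}}

```text
time: 13.7
position: [0.6142, 0.2746, 0.1315]
tool_rot: [0.996, -0.079, 0.031, 0.009]
ft_force: [0.7, -0.5, -0.2]
grip_width: 0.0653
```

```bash
python3 plan.py 455,150,160,-.25,35
python3 - <<'E'
from h import *
c=cams.camera("scene");b=(150,380,240,450)
cv2.imwrite(f"pics/e.png",cv2.resize(c["img"][b[0]:b[1],b[2]:b[3],::-1],None,fx=2.6,fy=2.6))
E
```

```text
t 13.7 p [614.2 274.6 131.5] h -0.158 toolz [ 0.061 -0.022 -0.998] F [ 0.7 -0.5 -0.2] g 0.0653
-> (455.0, 150.0, 160.0, -0.25, 35.0)
[{"x": -22.6, "y": 24.8, "z": -5.9, "spin": 0.015}, {"x": -22.2, "y": 25.1, "z": -5.9, "spin": 0.015}, {"x": -21.8, "y": 25.4, "z": -5.9, "spin": 0.015}, {"x": -21.5, "y": 25.8, "z": -5.9, "spin": 0.015}, {"x": -21.1, "y": 26.0, "z": -5.9, "spin": 0.015}, {"x": -20.6, "y": 26.4, "z": -5.8, "spin": 0.015}]
```

View pics/e.png

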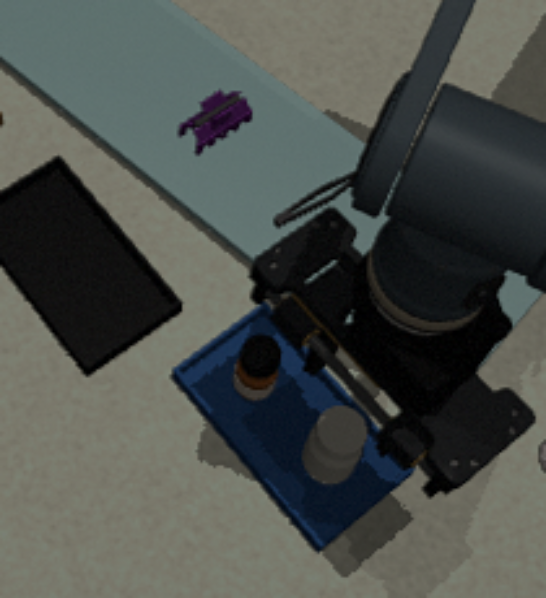

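```bash
cat > w.py <<'E'
import sys
from h import *
for _ in range(int(sys.argv[1])): c=cams.camera("scene")
E
python3 w.py 6; python3 plan.py 460,140,130,-.25,48
```

```text
t 14.05 p [613.8 274.5 129.8] h -0.158 toolz [ 0.06  -0.022 -0.998] F [-0.6  1.3 -0.1] g 0.0654
-> (460.0, 140.0, 130.0, -0.25, 48.0)
[{"x": -26.1, "y": 31.4, "z": -1.3, "spin": 0.018}, {"x": -25.5, "y": 31.9, "z": -1.3, "spin": 0.018}, {"x": -24.9, "y": 32.4, "z": -1.3, "spin": 0.018}, {"x": -24.4, "y": 32.8, "z": -1.3, "spin": 0.018}, {"x": -23.8, "y": 33.2, "z": -1.2, "spin": 0.018}]
```

Emit:
{"name": "play_rows", "arguments": {"commands": [{"x": -26, "y": 31, "z": -4, "spin": 0.02}]}}

```text
time: 14.15
position: [0.5863, 0.2497, 0.1311]
tool_rot: [0.995, -0.089, 0.033, 0.007]
ft_force: [-0.0, -0.7, -0.1]
grip_width: 0.0656
```

```bash
python3 plan.py;python3 w.py 1; python3 plan.py;python3 w.py 2; python3 plan.py;python3 w.py 4; python3 plan.py
```

```text
t 14.15 p [586.3 249.7 131.1] h -0.177 toolz [ 0.064 -0.021 -0.998] F [-0.  -0.7 -0.1] g 0.0656
t 14.2 p [573.5 243.7 128.8] h -0.179 toolz [ 0.044 -0.028 -0.999] F [-6.5 -2.9 -1. ] g 0.0654
t 14.3 p [578.9 246.4 129.9] h -0.179 toolz [ 0.052 -0.025 -0.998] F [0.2 0.6 0.2] g 0.0657
t 14.5 p [584.1 248.5 132.2] h -0.178 toolz [ 0.061 -0.022 -0.998] F [ 0.4 -0.1  0.5] g 0.0654
```

Emit:
{"name": "play_rows", "arguments": {"commands": [{"x": -35, "y": 32, "z": 0, "spin": 0.02}]}}

```text
time: 14.6
position: [0.5518, 0.2256, 0.1314]
tool_rot: [0.994, -0.099, 0.038, 0.006]
ft_force: [0.5, -0.8, -0.2]
grip_width: 0.0656
```

```bash
python3 w.py 1; python3 plan.py 460,140,130,-.25,48
```

```text
t 14.65 p [533.3 219.5 127.3] h -0.198 toolz [ 0.045 -0.027 -0.999] F [-11.9  -3.3  -2.8] g 0.0653
-> (460.0, 140.0, 130.0, -0.25, 48.0)
[{"x": -18.7, "y": 30.8, "z": -1.3, "spin": 0.017}, {"x": -18.1, "y": 31.2, "z": -1.3, "spin": 0.017}, {"x": -17.7, "y": 31.4, "z": -1.3, "spin": 0.017}]
```

Emit:
{"name": "play_rows", "arguments": {"commands": [{"x": -35, "y": 32, "z": 0, "spin": 0.02}]}}

```text
time: 14.75
position: [0.5028, 0.1999, 0.1267]
tool_rot: [0.994, -0.109, 0.026, 0.01]
ft_force: [0.2, 0.1, -1.1]
grip_width: 0.0657
```

```bash
python3 w.py 1; python3 plan.py 460,140,130,-.25,48
```

```text
t 14.8 p [487.5 195.5 123.9] h -0.218 toolz [ 0.026 -0.032 -0.999] F [-9.4 -2.7 -1. ] g 0.0652
-> (460.0, 140.0, 130.0, -0.25, 48.0)
[{"x": -7.3, "y": 30.1, "z": -2.5, "spin": 0.016}, {"x": -6.8, "y": 30.3, "z": -2.5, "spin": 0.016}]
```

Emit:
{"name": "play_rows", "arguments": {"commands": [{"x": -20, "y": 30, "z": -4, "spin": 0.02}]}}

```text
time: 14.9
position: [0.4629, 0.1715, 0.1278]
tool_rot: [0.993, -0.119, 0.016, 0.014]
ft_force: [2.1, -0.9, 1.3]
grip_width: 0.0653
```

```bash
python3 w.py 1; python3 plan.py 441,126,100,-.25,48
```

```text
t 14.95 p [451.6 167.4 126.9] h -0.239 toolz [ 0.011 -0.036 -0.999] F [-5.7 -3.4 -1.1] g 0.0654
-> (441.0, 126.0, 100.0, -0.25, 48.0)
[{"x": -0.5, "y": 20.9, "z": 14.1, "spin": 0.006}, {"x": -0.4, "y": 21.0, "z": 14.1, "spin": 0.006}]
```

Emit:
{"name": "play_rows", "arguments": {"commands": [{"x": 0, "y": 40, "z": 27, "spin": 0.01}]}}

```text
time: 15.05
position: [0.447, 0.1327, 0.1052]
tool_rot: [0.992, -0.122, 0.012, 0.016]
ft_force: [1.8, -1.0, -1.0]
grip_width: 0.0651
```

```bash
python3 w.py 6; python3 plan.py 441,126,60,-.255,48
```

```text
t 15.35 p [445.9 131.5 103.6] h -0.248 toolz [ 0.014 -0.035 -0.999] F [0.5 0.2 0.3] g 0.0652
-> (441.0, 126.0, 60.0, -0.255, 48.0)
[{"x": -4.3, "y": 5.2, "z": 43.7, "spin": 0.007}]
```

Emit:
{"name": "play_rows", "arguments": {"commands": [{"x": -5, "y": 6, "z": 43, "spin": 0.007}], "grip": 0.4}}

```text
time: 15.45
position: [0.4475, 0.127, 0.0642]
tool_rot: [0.992, -0.127, 0.017, 0.015]
ft_force: [0.8, 0.6, -1.8]
grip_width: 0.0621
```

```bash
python3 w.py 6; python3 plan.py 441,126,24,-.255,48;python3 - <<'E'
from h import *
c=cams.camera("scene");b=(150,300,300,450)
cv2.imwrite(f"pics/f.png",cv2.resize(c["img"][b[0]:b[1],b[2]:b[3],::-1],None,fx=3.5,fy=3.5))
E
```

```text
t 15.75 p [441.5 126.1  62. ] h -0.254 toolz [ 0.017 -0.035 -0.999] F [ 0.4 -0.7 -0. ] g 0.0411
-> (441.0, 126.0, 24.0, -0.255, 48.0)
[{"x": -1.5, "y": -0.9, "z": 38.0, "spin": 0.001}]
```

View pics/f.png

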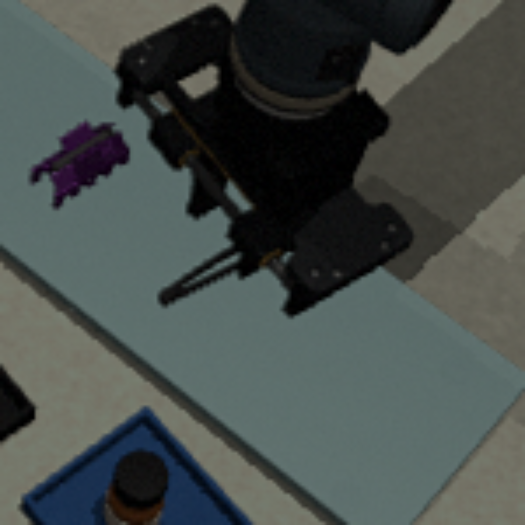

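Emit:
{"name": "play_rows", "arguments": {"commands": [{"x": -1.5, "y": -1, "z": 30, "spin": 0}]}}

```text
time: 15.9
position: [0.4452, 0.127, 0.0359]
tool_rot: [0.992, -0.127, 0.017, 0.015]
ft_force: [-0.2, 0.9, 0.0]
grip_width: 0.0363
```

```bash
python3 w.py 6; python3 plan.py 441,126,23,-.255,48
```

```text
t 16.2 p [441.8 126.4  33.6] h -0.254 toolz [ 0.02  -0.035 -0.999] F [-0.1  0.3  0.2] g 0.0351
-> (441.0, 126.0, 23.0, -0.255, 48.0)
[{"x": -1.0, "y": 0.3, "z": 10.6, "spin": 0.001}]
```

Emit:
{"name": "play_rows", "arguments": {"commands": [{"x": -1, "y": 0.5, "z": 11, "spin": 0}]}}

```text
time: 16.3
position: [0.4426, 0.126, 0.0242]
tool_rot: [0.992, -0.127, 0.015, 0.016]
ft_force: [0.8, -1.0, 0.1]
grip_width: 0.0352
```

```bash
python3 w.py 5; python3 plan.py 441,126,23,-.255,48
```

```text
t 16.55 p [440.8 125.7  22.6] h -0.254 toolz [ 0.02  -0.035 -0.999] F [ 0.   0.6 -1.4] g 0.0344
-> (441.0, 126.0, 23.0, -0.255, 48.0)
[{"x": 0.1, "y": -0.3, "z": -0.4, "spin": 0.001}]
```

Emit:
{"name": "play_rows", "arguments": {"commands": [{"x": 0, "y": 0, "z": 0, "spin": 0}], "grip": 0, "newtons": 20}}

```text
time: 16.65
position: [0.4408, 0.1257, 0.0226]
tool_rot: [0.992, -0.127, 0.012, 0.016]
ft_force: [-0.7, -0.2, 0.7]
grip_width: 0.032
```

```bash
python3 w.py 9; python3 plan.py 441,126,65,-.255,48
```

```text
t 17.1 p [440.9 125.7  22.6] h -0.254 toolz [ 0.02  -0.035 -0.999] F [-0.  -0.1 -0.7] g 0.012
-> (441.0, 126.0, 65.0, -0.255, 48.0)
[{"x": 1.3, "y": 0.9, "z": -42.4, "spin": 0.001}]
```

Emit:
{"name": "play_rows", "arguments": {"commands": [{"x": 1, "y": 1, "z": -42, "spin": 0}]}}

```text
time: 17.2
position: [0.437, 0.1256, 0.06]
tool_rot: [0.992, -0.127, 0.005, 0.017]
ft_force: [0.6, 0.5, 0.8]
grip_width: 0.0119
```

```bash
python3 w.py 6; python3 plan.py 535,66,90,-.75,48 628,6.7,80,-1.4,48;python3 - <<'E'
from h import *
c=cams.camera("scene");b=(150,300,300,450)
cv2.imwrite(f"pics/g.png",cv2.resize(c["img"][b[0]:b[1],b[2]:b[3],::-1],None,fx=3.5,fy=3.5))
E
```

```text
t 17.5 p [440.4 126.   64.4] h -0.254 toolz [ 0.02  -0.035 -0.999] F [-0.2 -0.9  0.2] g 0.012
-> (535.0, 66.0, 90.0, -0.75, 48.0)
[{"x": 26.8, "y": 8.7, "z": -5.4, "spin": 0.124}, {"x": 27.7, "y": 5.3, "z": -5.4, "spin": 0.124}, {"x": 28.2, "y": 1.9, "z": -5.4, "spin": 0.124}, {"x": 28.2, "y": -1.6, "z": -5.4, "spin": 0.124}]
-> (628.0, 6.7, 80.0, -1.4, 48.0)
[{"x": 21.6, "y": -4.1, "z": 2.8, "spin": 0.13}, {"x": 20.9, "y": -6.8, "z": 2.8, "spin": 0.13}, {"x": 19.8, "y": -9.5, "z": 2.8, "spin": 0.13}, {"x": 18.4, "y": -11.9, "z": 2.7, "spin": 0.13}, {"x": 16.8, "y": -14.3, "z": 2.8, "spin": 0.13}]
```

View pics/g.png

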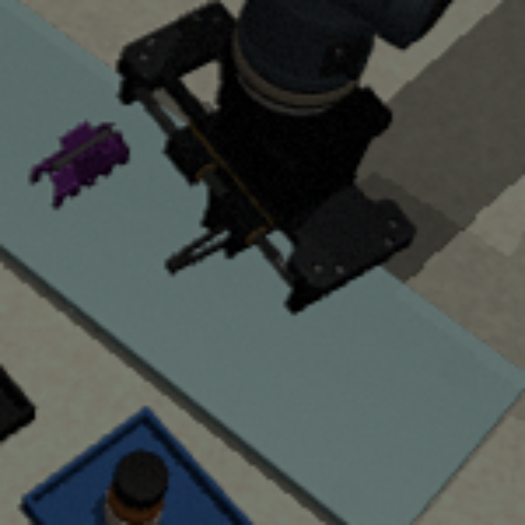

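```bash
python3 plan.py 628,6.7,90,1.25,48
```

```text
t 17.55 p [440.1 125.9  64.2] h -0.254 toolz [ 0.019 -0.035 -0.999] F [-0.4  0.1 -0.5] g 0.0121
-> (628.0, 6.7, 90.0, 1.25, 48.0)
[{"x": 19.3, "y": 6.2, "z": -1.6, "spin": -0.137}, {"x": 18.3, "y": 8.8, "z": -1.6, "spin": -0.137}, {"x": 16.9, "y": 11.2, "z": -1.7, "spin": -0.137}, {"x": 15.2, "y": 13.5, "z": -1.6, "spin": -0.137}, {"x": 13.2, "y": 15.4, "z": -1.7, "spin": -0.137}, {"x": 11.0, "y": 17.1, "z": -1.6, "spin": -0.137}, {"x": 8.6, "y": 18.4, "z": -1.7, "spin": -0.137}, {"x": 6.0, "y": 19.4, "z": -1.6, "spin": -0.137}, {"x": 3.3, "y": 20.0, "z": -1.7, "spin": -0.137}, {"x": 0.5, "y": 20.3, "z": -1.6, "spin": -0.137}, {"x": -2.3, "y": 20.1, "z": -1.7, "spin": -0.137}]
```

Emit:
{"name": "play_rows", "arguments": {"commands": [{"x": 19, "y": 6, "z": -8, "spin": -0.14}, {"x": 18, "y": 9, "z": -8, "spin": -0.14}, {"x": 17, "y": 11, "z": -4, "spin": -0.14}, {"x": 15, "y": 13, "z": -2, "spin": -0.14}, {"x": 13, "y": 15, "z": -2, "spin": -0.14}, {"x": 11, "y": 17, "z": -2, "spin": -0.14}, {"x": 9, "y": 18, "z": -2, "spin": -0.14}, {"x": 6, "y": 19, "z": -2, "spin": -0.14}]}}

```text
time: 18.35
position: [0.5724, 0.0441, 0.0916]
tool_rot: [0.897, 0.441, -0.009, 0.015]
ft_force: [0.3, -0.6, -0.7]
grip_width: 0.0122
```

```bash
python3 w.py 6;  python3 plan.py 628,6.7,90,1.25,48
```

```text
t 18.65 p [570.4  45.2  91.8] h 0.905 toolz [-0.005 -0.034 -0.999] F [0.1 0.2 0.2] g 0.0121
-> (628.0, 6.7, 90.0, 1.25, 48.0)
[{"x": 1.8, "y": 23.0, "z": 0.9, "spin": -0.115}, {"x": -0.9, "y": 23.1, "z": 1.0, "spin": -0.115}, {"x": -3.6, "y": 22.8, "z": 0.9, "spin": -0.115}]
```

Emit:
{"name": "play_rows", "arguments": {"commands": [{"x": 2, "y": 23, "z": 1, "spin": -0.115}, {"x": -1, "y": 23, "z": 1, "spin": -0.115}, {"x": -4, "y": 23, "z": 1, "spin": -0.115}]}}

```text
time: 18.95
position: [0.6208, 0.0105, 0.0881]
tool_rot: [0.807, 0.59, -0.016, 0.008]
ft_force: [0.7, -0.2, -0.5]
grip_width: 0.0118
```

```bash
python3 w.py 6;  python3 plan.py 628,6.7,45,1.25,48
```

```text
t 19.25 p [620.2  10.8  88.2] h 1.258 toolz [-0.017 -0.032 -0.999] F [-0.9  0.4 -1. ] g 0.0122
-> (628.0, 6.7, 45.0, 1.25, 48.0)
[{"x": 0.1, "y": 9.0, "z": 43.2, "spin": 0.008}]
```

Emit:
{"name": "play_rows", "arguments": {"commands": [{"x": 0, "y": 9, "z": 43, "spin": 0}]}}

```text
time: 19.35
position: [0.631, 0.0074, 0.05]
tool_rot: [0.809, 0.588, -0.012, 0.012]
ft_force: [1.6, -0.5, -0.8]
grip_width: 0.0123
```

```bash
python3 w.py 6;  python3 plan.py 628,6.7,14,1.25,48;python3 - <<'E'
from h import *
c=cams.camera("scene");b=(170,320,200,350)
cv2.imwrite(f"pics/i.png",cv2.resize(c["img"][b[0]:b[1],b[2]:b[3],::-1],None,fx=3.5,fy=3.5))
E
```

```text
t 19.65 p [628.2   7.   46.7] h 1.258 toolz [-0.015 -0.032 -0.999] F [-1.   0.3  0.3] g 0.0116
-> (628.0, 6.7, 14.0, 1.25, 48.0)
[{"x": 0.8, "y": 0.0, "z": 32.7, "spin": 0.008}]
```

View pics/i.png

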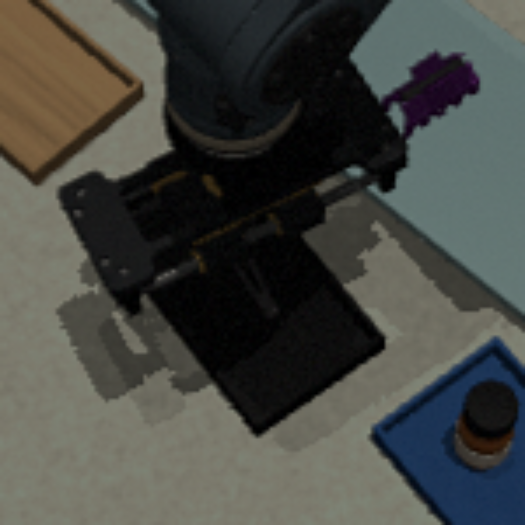

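Emit:
{"name": "play_rows", "arguments": {"commands": [{"x": 1, "y": 0, "z": 32, "spin": 0}]}}

```text
time: 19.8
position: [0.6336, 0.0064, 0.0209]
tool_rot: [0.809, 0.588, -0.01, 0.014]
ft_force: [1.0, -0.2, 0.1]
grip_width: 0.012
```

```bash
python3 w.py 6;  python3 plan.py 628,6.7,8,1.25,48
```

```text
t 20.1 p [629.6   6.7  16.9] h 1.258 toolz [-0.011 -0.033 -0.999] F [-0.8  0.3 -0.4] g 0.012
-> (628.0, 6.7, 8.0, 1.25, 48.0)
[{"x": -0.2, "y": -1.5, "z": 8.9, "spin": 0.008}]
```

Emit:
{"name": "play_rows", "arguments": {"commands": [{"x": 0, "y": 0, "z": 5, "spin": 0}]}}

```text
time: 20.2
position: [0.6308, 0.0064, 0.0137]
tool_rot: [0.809, 0.588, -0.013, 0.011]
ft_force: [0.2, 0.0, 0.2]
grip_width: 0.0118
```

```bash
python3 w.py 6;  python3 plan.py 628,6.7,8,1.25,48
```

```text
t 20.5 p [629.6   6.5  12. ] h 1.258 toolz [-0.011 -0.033 -0.999] F [ 0.  -0.2 -0.7] g 0.0118
-> (628.0, 6.7, 8.0, 1.25, 48.0)
[{"x": -0.2, "y": -1.5, "z": 4.1, "spin": 0.008}]
```

Emit:
{"name": "play_rows", "arguments": {"commands": [{"x": 0, "y": 0, "z": 4, "spin": 0}]}}

```text
time: 20.6
position: [0.63, 0.0063, 0.0085]
tool_rot: [0.809, 0.588, -0.014, 0.01]
ft_force: [0.3, -0.3, 0.7]
grip_width: 0.0121
```

```bash
python3 w.py 6;  python3 plan.py 628,6.7,8,1.25,48
```

```text
t 20.9 p [629.8   6.3   8.1] h 1.258 toolz [-0.011 -0.033 -0.999] F [0.7 0.  1.3] g 0.0121
-> (628.0, 6.7, 8.0, 1.25, 48.0)
[{"x": -0.2, "y": -1.8, "z": 0.1, "spin": 0.008}]
```

Emit:
{"name": "play_rows", "arguments": {"commands": [{"x": 0, "y": 0, "z": 1, "spin": 0}], "grip": 0.35}}

```text
time: 21.0
position: [0.6297, 0.0063, 0.0072]
tool_rot: [0.809, 0.588, -0.014, 0.01]
ft_force: [-0.1, 0.5, 0.5]
grip_width: 0.0147
```

```bash
python3 w.py 7;  python3 plan.py 620,6.7,50,1.25,48
```

```text
t 21.35 p [629.6   6.3   7. ] h 1.258 toolz [-0.011 -0.033 -0.999] F [ 0.8 -1.   0.1] g 0.0296
-> (620.0, 6.7, 50.0, 1.25, 48.0)
[{"x": -4.1, "y": -9.2, "z": -42.8, "spin": 0.008}]
```

Emit:
{"name": "play_rows", "arguments": {"commands": [{"x": 0, "y": 0, "z": -44, "spin": 0}, {"x": 0, "y": 0, "z": -44, "spin": 0}, {"x": 0, "y": 0, "z": -44, "spin": 0}]}}

```text
time: 21.65
position: [0.6249, 0.0112, 0.1326]
tool_rot: [0.809, 0.588, -0.022, 0.002]
ft_force: [0.4, -0.3, 0.4]
grip_width: 0.0305
```

```bash
python3 w.py 6;  python3 plan.py 447,10.6,110,-.2,48;python3 - <<'E'
from h import *
c=cams.camera("scene");b=(170,320,200,350)
cv2.imwrite(f"pics/j.png",cv2.resize(cv2.convertScaleAbs(c["img"][b[0]:b[1],b[2]:b[3],::-1],None,2,20),None,fx=3.5,fy=3.5))
E
```

```text
t 21.95 p [625.   11.2 131.2] h 1.258 toolz [-0.032 -0.03  -0.999] F [-0.3  0.3 -0.7] g 0.0306
-> (447.0, 10.6, 110.0, -0.2, 48.0)
[{"x": -5.0, "y": -15.3, "z": 2.4, "spin": 0.133}, {"x": -6.9, "y": -14.5, "z": 2.5, "spin": 0.133}, {"x": -8.8, "y": -13.5, "z": 2.4, "spin": 0.133}, {"x": -10.5, "y": -12.2, "z": 2.5, "spin": 0.133}, {"x": -12.1, "y": -10.7, "z": 2.4, "spin": 0.133}, {"x": -13.4, "y": -9.0, "z": 2.5, "spin": 0.133}, {"x": -14.4, "y": -7.2, "z": 2.4, "spin": 0.133}, {"x": -15.3, "y": -5.2, "z": 2.5, "spin": 0.133}, {"x": -15.8, "y": -3.1, "z": 2.4, "spin": 0.133}, {"x": -16.1, "y": -1.0, "z": 2.5, "spin": 0.133}, {"x": -16.0, "y": 1.2, "z": 2.4, "spin": 0.133}]
```

View pics/j.png

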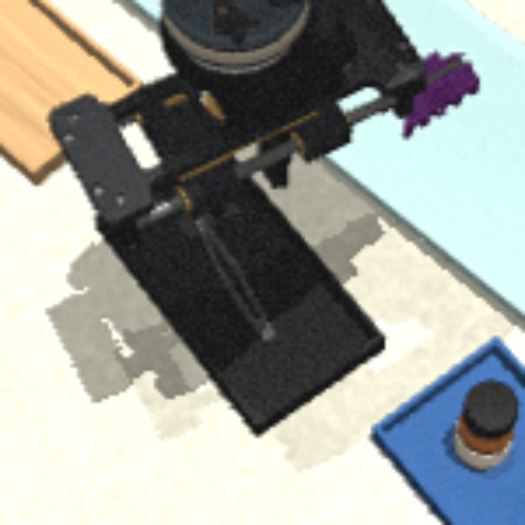

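Emit:
{"name": "play_rows", "arguments": {"commands": [{"x": -5, "y": -15, "z": 0, "spin": 0.133}, {"x": -7, "y": -14.5, "z": 0, "spin": 0.133}, {"x": -9, "y": -13.5, "z": 2, "spin": 0.133}, {"x": -10.5, "y": -12, "z": 2, "spin": 0.133}, {"x": -12, "y": -11, "z": 2, "spin": 0.133}, {"x": -13, "y": -9, "z": 2, "spin": 0.133}, {"x": -14.5, "y": -7, "z": 2, "spin": 0.133}, {"x": -15, "y": -5, "z": 2, "spin": 0.133}], "grip": 0.6}}

```text
time: 22.8
position: [0.4845, 0.0137, 0.11]
tool_rot: [0.997, 0.075, -0.03, 0.01]
ft_force: [0.2, -0.3, 1.2]
grip_width: 0.052
```

```bash
python3 w.py 6;  python3 plan.py 447,10.6,110,-.2,48
```

```text
t 23.1 p [487.8  13.3 111.3] h 0.157 toolz [-0.054 -0.026 -0.998] F [ 0.3  0.  -0.3] g 0.0523
-> (447.0, 10.6, 110.0, -0.2, 48.0)
[{"x": -13.5, "y": -1.3, "z": 1.2, "spin": 0.119}, {"x": -13.6, "y": 0.4, "z": 1.2, "spin": 0.119}, {"x": -13.4, "y": 1.9, "z": 1.2, "spin": 0.119}]
```

Emit:
{"name": "play_rows", "arguments": {"commands": [{"x": -18, "y": -1, "z": 0, "spin": 0.119}, {"x": -18, "y": 0, "z": 0, "spin": 0.119}, {"x": -18, "y": 2, "z": 0, "spin": 0.119}]}}

```text
time: 23.4
position: [0.4403, 0.0091, 0.1141]
tool_rot: [0.994, -0.103, -0.02, 0.016]
ft_force: [0.2, -0.2, -0.2]
grip_width: 0.0523
```

```bash
python3 w.py 6;  python3 plan.py 447,10.6,110,-.2,48
```

```text
t 23.7 p [441.    9.1 114.2] h -0.202 toolz [-0.044 -0.028 -0.999] F [-0.7 -0.2 -0.2] g 0.0523
-> (447.0, 10.6, 110.0, -0.2, 48.0)
[{"x": 5.7, "y": -2.8, "z": 3.9, "spin": -0.002}]
```

Emit:
{"name": "play_rows", "arguments": {"commands": [{"x": 25, "y": 0, "z": 0, "spin": 0}]}}

```text
time: 23.8
position: [0.4628, 0.005, 0.113]
tool_rot: [0.995, -0.099, -0.023, 0.016]
ft_force: [0.3, -1.0, 0.3]
grip_width: 0.0523
```

```bash
python3 w.py 1;  python3 plan.py 447,10.6,110,-.2,48
```

```text
t 23.85 p [472.3   2.7 113.7] h -0.201 toolz [-0.035 -0.029 -0.999] F [ 4.8 -1.6  0.1] g 0.0522
-> (447.0, 10.6, 110.0, -0.2, 48.0)
[{"x": -26.2, "y": -2.9, "z": 4.3, "spin": -0.001}]
```

Emit:
{"name": "play_rows", "arguments": {"commands": [{"x": -26, "y": -3, "z": 20, "spin": 0}]}}

```text
time: 23.95
position: [0.4559, 0.0081, 0.0959]
tool_rot: [0.995, -0.1, -0.008, 0.017]
ft_force: [0.1, -0.5, -0.6]
grip_width: 0.0522
```

```bash
python3 w.py 6;  python3 plan.py 447,10.6,60,-.2,48
```

```text
t 24.25 p [448.3   9.9  94.8] h -0.2 toolz [-0.032 -0.03  -0.999] F [ 0.2 -0.3  0. ] g 0.0523
-> (447.0, 10.6, 60.0, -0.2, 48.0)
[{"x": -0.5, "y": -1.7, "z": 34.8, "spin": -0.0}]
```

Emit:
{"name": "play_rows", "arguments": {"commands": [{"x": -0.5, "y": -1.5, "z": 33, "spin": 0}]}}

```text
time: 24.35
position: [0.4521, 0.0095, 0.0645]
tool_rot: [0.995, -0.099, -0.009, 0.017]
ft_force: [0.7, -0.1, -1.0]
grip_width: 0.0524
```

```bash
python3 w.py 6;  python3 plan.py 447,10.6,25,-.2,48;python3 - <<'E'
from h import *
c=cams.camera("scene");b=(120,270,250,400)
cv2.imwrite(f"pics/k.png",cv2.resize(cv2.convertScaleAbs(c["img"][b[0]:b[1],b[2]:b[3],::-1],None,1.6,10),None,fx=3.5,fy=3.5))
E
```

```text
t 24.65 p [448.   10.3  62.7] h -0.2 toolz [-0.031 -0.03  -0.999] F [ 0.4 -0.2  0.4] g 0.0519
-> (447.0, 10.6, 25.0, -0.2, 48.0)
[{"x": -0.1, "y": -1.5, "z": 37.7, "spin": -0.0}]
```

View pics/k.png

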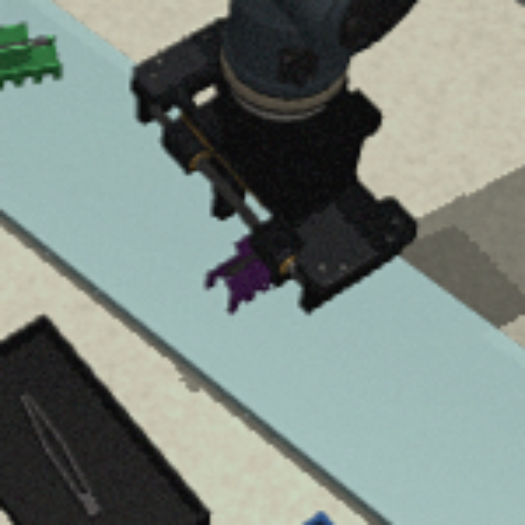

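Emit:
{"name": "play_rows", "arguments": {"commands": [{"x": 0, "y": -1.5, "z": 37, "spin": 0}]}}

```text
time: 24.8
position: [0.4516, 0.0098, 0.0292]
tool_rot: [0.995, -0.1, -0.007, 0.017]
ft_force: [1.0, -0.0, -1.0]
grip_width: 0.052
```

```bash
python3 w.py 6;  python3 plan.py 447,10.6,25,-.2,48
```

```text
t 25.1 p [447.9  10.5  27.1] h -0.2 toolz [-0.028 -0.031 -0.999] F [0.  0.5 0. ] g 0.052
-> (447.0, 10.6, 25.0, -0.2, 48.0)
[{"x": -0.8, "y": -0.0, "z": 2.1, "spin": 0.0}]
```

Emit:
{"name": "play_rows", "arguments": {"commands": [{"x": 0, "y": 0, "z": 1, "spin": 0}], "grip": 0.15}}

```text
time: 25.2
position: [0.4486, 0.0103, 0.0275]
tool_rot: [0.995, -0.1, -0.011, 0.017]
ft_force: [-0.3, -0.5, 0.2]
grip_width: 0.0494
```

```bash
python3 w.py 10;  python3 plan.py 447,10.6,25,-.2,48; python3 w.py 4;  python3 plan.py 450,10,75,-.2,48
```

```text
t 25.7 p [448.   10.4  26.5] h -0.2 toolz [-0.028 -0.031 -0.999] F [-0.2  0.3  6.3] g 0.028
-> (447.0, 10.6, 25.0, -0.2, 48.0)
[{"x": -1.0, "y": -0.0, "z": 1.5, "spin": 0.0}]
t 25.9 p [448.   10.4  26.5] h -0.2 toolz [-0.028 -0.031 -0.999] F [-0.1 -0.5  5.9] g 0.0278
-> (450.0, 10.0, 75.0, -0.2, 48.0)
[{"x": 0.5, "y": 0.9, "z": -24.3, "spin": 0.0}, {"x": 0.5, "y": 0.9, "z": -24.2, "spin": 0.0}]
```

Emit:
{"name": "play_rows", "arguments": {"commands": [{"x": 0.5, "y": 1, "z": -40, "spin": 0}]}}

```text
time: 26.0
position: [0.4459, 0.0111, 0.0627]
tool_rot: [0.995, -0.1, -0.018, 0.016]
ft_force: [0.0, 0.2, 0.2]
grip_width: 0.0276
```

```bash
python3 w.py 6;  python3 plan.py 617.5,-192,95,-.01,40;python3 - <<'E'
from h import *
c=cams.camera("scene");b=(120,270,250,400)
cv2.imwrite(f"pics/l.png",cv2.resize(cv2.convertScaleAbs(c["img"][b[0]:b[1],b[2]:b[3],::-1],None,1.6,10),None,fx=3.5,fy=3.5))
E
```

```text
t 26.3 p [448.9  10.7  66.1] h -0.2 toolz [-0.029 -0.031 -0.999] F [ 0.2 -0.2 -0.2] g 0.0279
-> (617.5, -192.0, 95.0, -0.01, 40.0)
[{"x": 29.3, "y": 23.7, "z": -3.9, "spin": -0.027}, {"x": 28.6, "y": 24.5, "z": -3.9, "spin": -0.027}, {"x": 27.9, "y": 25.3, "z": -3.9, "spin": -0.027}, {"x": 27.2, "y": 26.1, "z": -3.9, "spin": -0.027}, {"x": 26.6, "y": 26.8, "z": -3.9, "spin": -0.027}, {"x": 25.8, "y": 27.4, "z": -4.0, "spin": -0.027}, {"x": 25.0, "y": 28.2, "z": -3.9, "spin": -0.027}]
```

View pics/l.png

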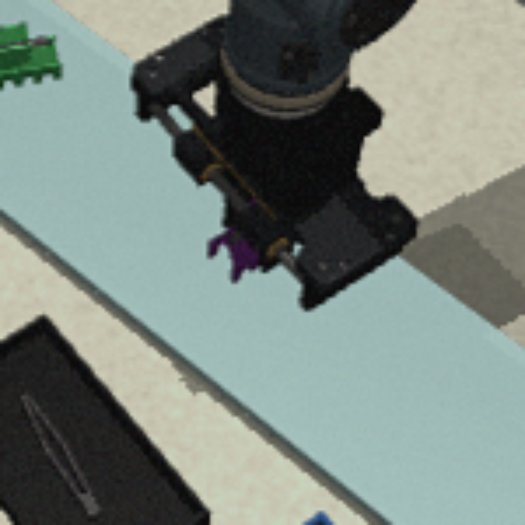

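Emit:
{"name": "play_rows", "arguments": {"commands": [{"x": 29, "y": 24, "z": -8, "spin": -0.027}, {"x": 28.5, "y": 24.5, "z": -8, "spin": -0.027}, {"x": 28, "y": 25, "z": -4, "spin": -0.027}, {"x": 27, "y": 26, "z": -3, "spin": -0.027}, {"x": 26.5, "y": 27, "z": -3, "spin": -0.027}, {"x": 26, "y": 27.5, "z": -3, "spin": -0.027}, {"x": 25, "y": 28, "z": -3, "spin": -0.027}]}}

```text
time: 27.05
position: [0.6116, -0.1912, 0.0885]
tool_rot: [1.0, 0.001, -0.028, 0.011]
ft_force: [-0.0, -0.3, -1.0]
grip_width: 0.0273
```

```bash
python3 w.py 6;  python3 plan.py 617.5,-192,80,-.01,40
```

```text
t 27.35 p [ 609.7 -188.8   88.5] h 0.002 toolz [-0.057 -0.02  -0.998] F [-0.3  0.9 -0.6] g 0.028
-> (617.5, -192.0, 80.0, -0.01, 40.0)
[{"x": 8.3, "y": 3.0, "z": 8.1, "spin": 0.012}]
```

Emit:
{"name": "play_rows", "arguments": {"commands": [{"x": 8, "y": 3, "z": 40, "spin": 0.01}]}}

```text
time: 27.45
position: [0.6182, -0.1928, 0.0525]
tool_rot: [1.0, -0.003, -0.024, 0.012]
ft_force: [1.8, -1.2, -1.2]
grip_width: 0.0282
```

```bash
python3 w.py 6;  python3 plan.py 617.5,-192,20,-.01,40
```

```text
t 27.75 p [ 615.7 -192.2   49.5] h -0.008 toolz [-0.055 -0.021 -0.998] F [ 0.6  0.1 -0.4] g 0.0278
-> (617.5, -192.0, 20.0, -0.01, 40.0)
[{"x": 3.4, "y": -0.8, "z": 29.3, "spin": 0.002}]
```

Emit:
{"name": "play_rows", "arguments": {"commands": [{"x": 3, "y": 0, "z": 29, "spin": 0}]}}

```text
time: 27.85
position: [0.6212, -0.1944, 0.0258]
tool_rot: [1.0, -0.003, -0.022, 0.013]
ft_force: [0.9, -0.8, 0.3]
grip_width: 0.0279
```

```bash
python3 w.py 6;  python3 plan.py 617.5,-192,12,-.01,40;python3 - <<'E'
from h import *
c=cams.camera("scene");b=(100,250,140,290)
cv2.imwrite(f"pics/m.png",cv2.resize(cv2.convertScaleAbs(c["img"][b[0]:b[1],b[2]:b[3],::-1],None,1.6,10),None,fx=3.5,fy=3.5))
E
```

```text
t 28.15 p [ 617.9 -193.1   22.1] h -0.007 toolz [-0.053 -0.022 -0.998] F [0.3 0.3 0.6] g 0.0278
-> (617.5, -192.0, 12.0, -0.01, 40.0)
[{"x": 0.1, "y": -1.4, "z": 10.1, "spin": 0.003}]
```

View pics/m.png

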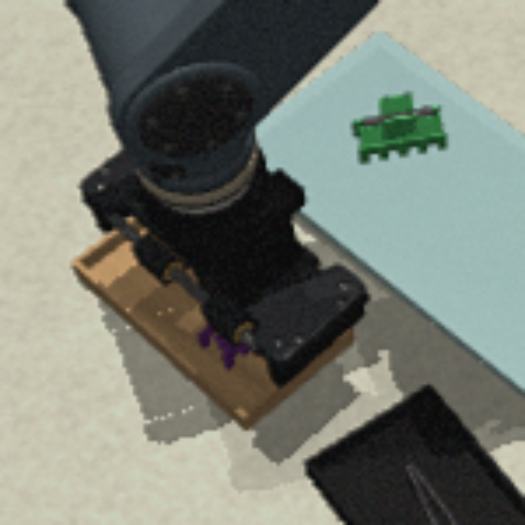

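Emit:
{"name": "play_rows", "arguments": {"commands": [{"x": 0, "y": -1, "z": 9, "spin": 0}]}}

```text
time: 28.3
position: [0.6191, -0.1932, 0.0151]
tool_rot: [1.0, -0.004, -0.024, 0.012]
ft_force: [-0.3, 0.1, 0.4]
grip_width: 0.0279
```

```bash
python3 w.py 6;  python3 plan.py 617.5,-192,10.5,-.01,40
```

```text
t 28.6 p [ 617.4 -192.4   13. ] h -0.007 toolz [-0.053 -0.022 -0.998] F [ 0.3 -0.5 -0.9] g 0.028
-> (617.5, -192.0, 10.5, -0.01, 40.0)
[{"x": 0.2, "y": -0.5, "z": 2.5, "spin": 0.003}]
```

Emit:
{"name": "play_rows", "arguments": {"commands": [{"x": 0, "y": 0, "z": 2.5, "spin": 0}]}}

```text
time: 28.7
position: [0.6176, -0.1926, 0.0108]
tool_rot: [1.0, -0.003, -0.026, 0.011]
ft_force: [-0.3, 1.7, 3.7]
grip_width: 0.0275
```

```bash
python3 w.py 6;  python3 plan.py 617.5,-192,10.5,-.01,40
```

```text
t 29.0 p [ 617.6 -192.5   10.7] h -0.007 toolz [-0.053 -0.022 -0.998] F [ 0.4 -0.6  2.2] g 0.0276
-> (617.5, -192.0, 10.5, -0.01, 40.0)
[{"x": -0.1, "y": -0.5, "z": 0.2, "spin": 0.003}]
```

Emit:
{"name": "play_rows", "arguments": {"commands": [{"x": 0, "y": 0, "z": 0, "spin": 0}], "grip": 0.5}}

```text
time: 29.1
position: [0.6175, -0.1926, 0.0107]
tool_rot: [1.0, -0.003, -0.026, 0.011]
ft_force: [-0.4, -0.9, -0.4]
grip_width: 0.0309
```

```bash
python3 w.py 6;  python3 plan.py
```

```text
t 29.4 p [ 617.4 -192.5   10.5] h -0.007 toolz [-0.053 -0.022 -0.998] F [-0.7 -0.3  0. ] g 0.0423
```

Emit:
{"name": "play_rows", "arguments": {"commands": [{"x": 0, "y": 0, "z": -48, "spin": 0}]}}

```text
time: 29.5
position: [0.614, -0.189, 0.051]
tool_rot: [0.999, -0.004, -0.035, 0.007]
ft_force: [0.0, 1.0, -0.4]
grip_width: 0.0431
```

```bash
python3 w.py 6;  python3 plan.py
```

```text
t 29.8 p [ 619.3 -191.1   58. ] h -0.007 toolz [-0.054 -0.022 -0.998] F [-0.6 -0.3  0.8] g 0.0436
```

Emit:
{"name": "play_rows", "arguments": {"commands": [{"x": 0, "y": 0, "z": -40, "spin": 0}]}}

```text
time: 29.9
position: [0.6161, -0.1881, 0.0917]
tool_rot: [0.999, -0.004, -0.034, 0.008]
ft_force: [-0.7, 0.1, -0.2]
grip_width: 0.0437
```

```bash
python3 w.py 6;  python3 plan.py 433,-231,90,-.59,48
```

```text
t 30.2 p [ 620.2 -189.7   96.6] h -0.007 toolz [-0.057 -0.02  -0.998] F [0.8 0.4 0.3] g 0.0433
-> (433.0, -231.0, 90.0, -0.59, 48.0)
[{"x": -37.3, "y": 8.5, "z": 3.6, "spin": 0.117}, {"x": -36.0, "y": 12.7, "z": 3.6, "spin": 0.117}, {"x": -34.3, "y": 16.9, "z": 3.6, "spin": 0.117}, {"x": -32.0, "y": 20.7, "z": 3.6, "spin": 0.117}, {"x": -29.4, "y": 24.4, "z": 3.7, "spin": 0.117}]
```

Emit:
{"name": "play_rows", "arguments": {"commands": [{"x": -37, "y": 8.5, "z": 0, "spin": 0.117}, {"x": -36, "y": 12.5, "z": 0, "spin": 0.117}, {"x": -34, "y": 17, "z": 0, "spin": 0.117}, {"x": -32, "y": 20.5, "z": 0, "spin": 0.117}, {"x": -29, "y": 24, "z": 0, "spin": 0.117}], "grip": 0.6}}

```text
time: 30.7
position: [0.43, -0.2269, 0.1012]
tool_rot: [0.954, -0.299, -0.027, 0.017]
ft_force: [0.1, -0.6, -0.9]
grip_width: 0.0519
```

```bash
python3 w.py 6;  python3 plan.py 433,-231,90,-.59,48;python3 - <<'E'
from h import *
c=cams.camera("scene");b=(100,250,140,290)
cv2.imwrite(f"pics/n.png",cv2.resize(cv2.convertScaleAbs(c["img"][b[0]:b[1],b[2]:b[3],::-1],None,1.6,10),None,fx=3.5,fy=3.5))
E
```

```text
t 31.0 p [ 433.4 -227.9  101.9] h -0.604 toolz [-0.059 -0.018 -0.998] F [-0.1  0.4 -0.1] g 0.0523
-> (433.0, -231.0, 90.0, -0.59, 48.0)
[{"x": 1.9, "y": 2.2, "z": 12.0, "spin": -0.014}]
```

View pics/n.png

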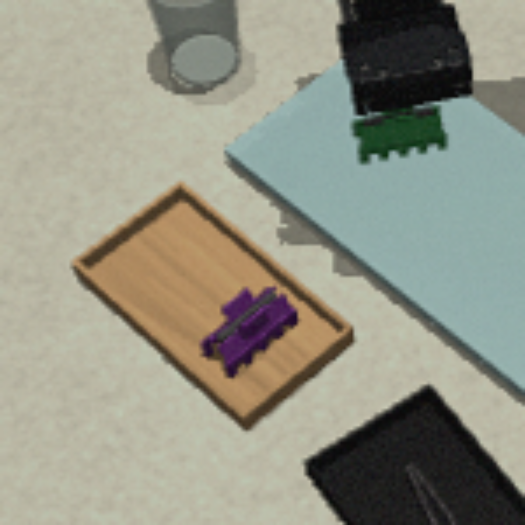

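Emit:
{"name": "play_rows", "arguments": {"commands": [{"x": 30, "y": -20, "z": 0, "spin": -0.014}]}}

```text
time: 31.15
position: [0.4666, -0.2265, 0.0993]
tool_rot: [0.956, -0.29, -0.029, 0.016]
ft_force: [0.4, -1.0, -0.4]
grip_width: 0.0523
```

```bash
python3 w.py 1;  python3 plan.py 433,-231,90,-.59,48
```

```text
t 31.2 p [ 476.9 -229.9   99.9] h -0.588 toolz [-0.05  -0.022 -0.998] F [ 5.2 -1.6  1. ] g 0.0523
-> (433.0, -231.0, 90.0, -0.59, 48.0)
[{"x": -35.6, "y": 24.8, "z": 12.2, "spin": 0.002}]
```

Emit:
{"name": "play_rows", "arguments": {"commands": [{"x": 30, "y": -20, "z": 0, "spin": 0}]}}

```text
time: 31.3
position: [0.5117, -0.2285, 0.0974]
tool_rot: [0.957, -0.289, -0.023, 0.017]
ft_force: [0.2, -0.7, 0.1]
grip_width: 0.0521
```

```bash
python3 w.py 1;  python3 plan.py 433,-231,90,-.59,48
```

```text
t 31.35 p [ 522.3 -231.3   98.3] h -0.586 toolz [-0.039 -0.027 -0.999] F [ 6.7 -1.7  0.1] g 0.0521
-> (433.0, -231.0, 90.0, -0.59, 48.0)
[{"x": -37.2, "y": 24.3, "z": 5.9, "spin": 0.002}, {"x": -37.1, "y": 24.4, "z": 5.9, "spin": 0.002}]
```

Emit:
{"name": "play_rows", "arguments": {"commands": [{"x": -36, "y": 25, "z": 0, "spin": 0}]}}

```text
time: 31.45
position: [0.487, -0.2347, 0.1003]
tool_rot: [0.958, -0.286, -0.009, 0.02]
ft_force: [-0.9, 0.2, 0.8]
grip_width: 0.0522
```

```bash
python3 w.py 6;  python3 plan.py 433,-231,90,-.59,48
```

```text
t 31.75 p [ 479.9 -232.6  100.2] h -0.585 toolz [-0.038 -0.028 -0.999] F [-0.6 -0.5 -0.1] g 0.0521
-> (433.0, -231.0, 90.0, -0.59, 48.0)
[{"x": -19.9, "y": 12.0, "z": 5.9, "spin": 0.003}, {"x": -19.9, "y": 12.2, "z": 6.0, "spin": 0.003}]
```

Emit:
{"name": "play_rows", "arguments": {"commands": [{"x": -39, "y": 24.5, "z": 10, "spin": 0.005}]}}

```text
time: 31.85
position: [0.4412, -0.236, 0.0933]
tool_rot: [0.957, -0.289, -0.007, 0.021]
ft_force: [-0.1, -0.7, -0.1]
grip_width: 0.0524
```

```bash
python3 w.py 6;  python3 plan.py 433,-231,60,-.59,48
```

```text
t 32.15 p [ 435.3 -232.8   92.3] h -0.59 toolz [-0.035 -0.03  -0.999] F [ 0.3 -0.7 -0.8] g 0.0523
-> (433.0, -231.0, 60.0, -0.59, 48.0)
[{"x": -2.5, "y": -1.7, "z": 32.2, "spin": 0.0}]
```

Emit:
{"name": "play_rows", "arguments": {"commands": [{"x": -2, "y": -2, "z": 30, "spin": 0}]}}

```text
time: 32.25
position: [0.4383, -0.2341, 0.0648]
tool_rot: [0.957, -0.29, -0.007, 0.022]
ft_force: [1.0, -0.5, 0.1]
grip_width: 0.0526
```

```bash
python3 w.py 6;  python3 plan.py 433,-231,25,-.59,48;python3 - <<'E'
from h import *
c=cams.camera("scene");b=(80,200,190,310)
A=cv2.resize(cv2.convertScaleAbs(c["img"][b[0]:b[1],b[2]:b[3],::-1],None,1.6,10),None,fx=3.3,fy=3.3)
c=cams.camera("top");b=(190,310,315,435)
B=cv2.resize(cv2.convertScaleAbs(c["img"][b[0]:b[1],b[2]:b[3],::-1],None,1.6,10),None,fx=3.3,fy=3.3)
cv2.imwrite(f"pics/o.png",np.hstack([A,B]))
E
```

```text
t 32.55 p [ 434.7 -231.4   62.9] h -0.589 toolz [-0.034 -0.031 -0.999] F [-0.4 -0.7  0.5] g 0.0523
-> (433.0, -231.0, 25.0, -0.59, 48.0)
[{"x": -1.2, "y": -1.1, "z": 37.9, "spin": 0.001}]
```

View pics/o.png

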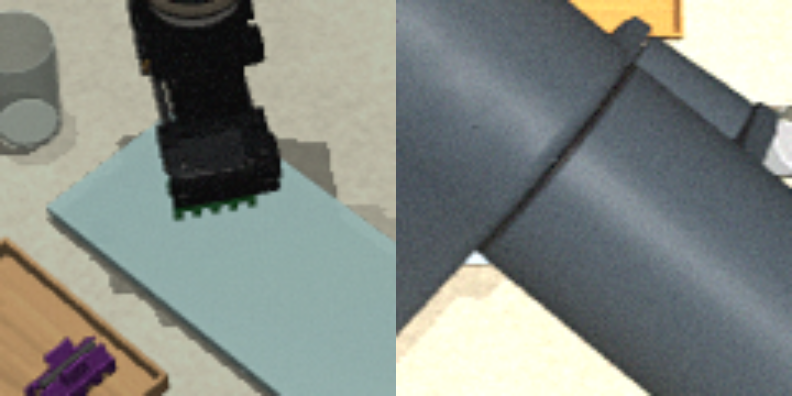

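Emit:
{"name": "play_rows", "arguments": {"commands": [{"x": -1, "y": -1, "z": 37, "spin": 0}]}}

```text
time: 32.75
position: [0.4368, -0.234, 0.0296]
tool_rot: [0.957, -0.29, -0.006, 0.022]
ft_force: [-0.3, -0.1, -0.5]
grip_width: 0.0522
```

```bash
python3 w.py 6;  python3 plan.py 433,-231,26,-.59,48
```

```text
t 33.05 p [ 433.5 -231.6   27.3] h -0.589 toolz [-0.032 -0.032 -0.999] F [ 0.  -0.2  0.3] g 0.0525
-> (433.0, -231.0, 26.0, -0.59, 48.0)
[{"x": -0.8, "y": -0.3, "z": 1.3, "spin": 0.001}]
```

Emit:
{"name": "play_rows", "arguments": {"commands": [{"x": 0, "y": 0, "z": 0.5, "spin": 0}], "grip": 0.15}}

```text
time: 33.15
position: [0.4341, -0.2321, 0.028]
tool_rot: [0.957, -0.29, -0.01, 0.02]
ft_force: [-0.1, -0.2, -0.5]
grip_width: 0.0492
```

```bash
python3 w.py 13; python3 plan.py 433,-231,66,-.59,48
```

```text
t 33.8 p [ 433.7 -231.8   27.1] h -0.589 toolz [-0.032 -0.033 -0.999] F [-0.9  1.1  5.5] g 0.0278
-> (433.0, -231.0, 66.0, -0.59, 48.0)
[{"x": -1.3, "y": 1.5, "z": -38.8, "spin": 0.001}]
```

Emit:
{"name": "play_rows", "arguments": {"commands": [{"x": -1, "y": 1, "z": -40, "spin": 0}]}}

```text
time: 33.9
position: [0.4307, -0.2287, 0.0631]
tool_rot: [0.957, -0.29, -0.016, 0.018]
ft_force: [-0.3, -0.4, -0.3]
grip_width: 0.0279
```

```bash
python3 w.py 6; python3 plan.py 616,-273,90,-.01,45
```

```text
t 34.2 p [ 433.1 -230.4   66.6] h -0.589 toolz [-0.033 -0.032 -0.999] F [0.7 0.7 0.4] g 0.0276
-> (616.0, -273.0, 90.0, -0.01, 45.0)
[{"x": 35.1, "y": -13.0, "z": -5.6, "spin": -0.116}, {"x": 36.4, "y": -8.9, "z": -5.6, "spin": -0.116}, {"x": 37.1, "y": -4.6, "z": -5.6, "spin": -0.116}, {"x": 37.4, "y": -0.3, "z": -5.6, "spin": -0.116}, {"x": 37.3, "y": 4.1, "z": -5.6, "spin": -0.116}]
```

Emit:
{"name": "play_rows", "arguments": {"commands": [{"x": 35, "y": -13, "z": -10, "spin": -0.116}, {"x": 36, "y": -9, "z": -10, "spin": -0.116}, {"x": 37, "y": -4.5, "z": -4, "spin": -0.116}, {"x": 37, "y": 0, "z": -2, "spin": -0.116}, {"x": 36, "y": 4, "z": -2, "spin": -0.116}]}}

```text
time: 34.7
position: [0.6086, -0.2665, 0.0812]
tool_rot: [1.0, 0.005, -0.027, 0.008]
ft_force: [0.3, -0.8, -0.9]
grip_width: 0.0277
```

```bash
python3 w.py 6; python3 plan.py 616,-273,55,-.01,45
```

```text
t 35.0 p [ 605.7 -265.7   81.2] h 0.004 toolz [-0.055 -0.016 -0.998] F [-1.3  0.9 -0.4] g 0.0276
-> (616.0, -273.0, 55.0, -0.01, 45.0)
[{"x": 11.7, "y": 6.9, "z": 25.7, "spin": 0.014}]
```

Emit:
{"name": "play_rows", "arguments": {"commands": [{"x": 12, "y": 7, "z": 25, "spin": 0.014}]}}

```text
time: 35.1
position: [0.6162, -0.273, 0.0583]
tool_rot: [1.0, -0.005, -0.026, 0.009]
ft_force: [0.8, -1.2, 0.1]
grip_width: 0.0279
```

```bash
python3 w.py 6; python3 plan.py 616,-273,25,-.01,45
```

```text
t 35.4 p [ 615.8 -272.9   56.4] h -0.01 toolz [-0.056 -0.016 -0.998] F [ 0.5  0.4 -1. ] g 0.0273
-> (616.0, -273.0, 25.0, -0.01, 45.0)
[{"x": 2.0, "y": -0.4, "z": 31.3, "spin": -0.0}]
```

Emit:
{"name": "play_rows", "arguments": {"commands": [{"x": 2, "y": 0, "z": 32, "spin": 0}]}}

```text
time: 35.5
position: [0.6197, -0.2757, 0.0297]
tool_rot: [1.0, -0.005, -0.023, 0.011]
ft_force: [0.9, -1.1, -1.0]
grip_width: 0.0278
```

```bash
python3 w.py 6; python3 plan.py 616,-273,13,-.01,45;python3 - <<'E'
from h import *
c=cams.camera("scene");b=(100,250,140,290)
cv2.imwrite(f"pics/p.png",cv2.resize(cv2.convertScaleAbs(c["img"][b[0]:b[1],b[2]:b[3],::-1],None,1.6,10),None,fx=3.5,fy=3.5))
E
```

```text
t 35.8 p [ 616.7 -273.8   25.8] h -0.01 toolz [-0.054 -0.017 -0.998] F [-0.3  0.1  0. ] g 0.0276
-> (616.0, -273.0, 13.0, -0.01, 45.0)
[{"x": 0.0, "y": -1.0, "z": 12.8, "spin": -0.0}]
```

View pics/p.png

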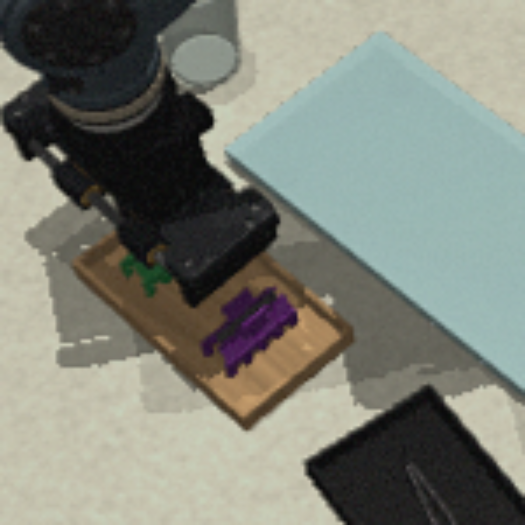

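Emit:
{"name": "play_rows", "arguments": {"commands": [{"x": 0, "y": -1, "z": 12, "spin": 0}]}}

```text
time: 35.95
position: [0.6182, -0.2743, 0.0164]
tool_rot: [1.0, -0.005, -0.024, 0.01]
ft_force: [0.4, -0.1, -1.1]
grip_width: 0.0278
```

```bash
python3 w.py 6; python3 plan.py 616,-273,11,-.01,45
```

```text
t 36.25 p [ 616.2 -273.1   13.9] h -0.01 toolz [-0.054 -0.017 -0.998] F [-0.8 -0.4 -0.5] g 0.0274
-> (616.0, -273.0, 11.0, -0.01, 45.0)
[{"x": -0.0, "y": -0.1, "z": 2.9, "spin": -0.0}]
```

Emit:
{"name": "play_rows", "arguments": {"commands": [{"x": 0, "y": 0, "z": 2.5, "spin": 0}]}}

```text
time: 36.35
position: [0.6163, -0.2733, 0.0119]
tool_rot: [1.0, -0.005, -0.026, 0.009]
ft_force: [-2.3, 1.0, 4.3]
grip_width: 0.0276
```

```bash
python3 w.py 6; python3 plan.py 616,-273,11,-.01,45
```

```text
t 36.65 p [ 616.3 -273.3   11.8] h -0.01 toolz [-0.053 -0.018 -0.998] F [-1.2 -0.4  2.8] g 0.0279
-> (616.0, -273.0, 11.0, -0.01, 45.0)
[{"x": -0.2, "y": -0.3, "z": 0.8, "spin": -0.0}]
```

Contact. Release and retreat.

Emit:
{"name": "play_rows", "arguments": {"commands": [{"x": 0, "y": 0, "z": 0, "spin": 0}], "grip": 0.5}}

```text
time: 36.75
position: [0.6163, -0.2733, 0.0117]
tool_rot: [1.0, -0.005, -0.026, 0.009]
ft_force: [-0.8, -0.9, 0.6]
grip_width: 0.0312
```

```bash
python3 w.py 7; python3 plan.py
```

```text
t 37.1 p [ 616.2 -273.2   11.5] h -0.01 toolz [-0.053 -0.017 -0.998] F [ 0.6  0.6 -0.5] g 0.043
```

Emit:
{"name": "play_rows", "arguments": {"commands": [{"x": 0, "y": 0, "z": -40, "spin": 0}, {"x": 0, "y": 0, "z": -45, "spin": 0}, {"x": 0, "y": 0, "z": -45, "spin": 0}, {"x": -35, "y": 0, "z": -25, "spin": 0}, {"x": -40, "y": 0, "z": 0, "spin": 0}, {"x": -40, "y": 0, "z": 0, "spin": 0}, {"x": -40, "y": 0, "z": 0, "spin": 0}, {"x": -20, "y": 0, "z": 0, "spin": 0}]}}

```text
time: 37.9
position: [0.4481, -0.269, 0.1804]
tool_rot: [1.0, -0.003, -0.025, 0.01]
ft_force: [-0.6, 0.6, -0.7]
grip_width: 0.0438
```

```bash
python3 w.py 6; python3 plan.py;python3 - <<'E'
from h import *
c=cams.camera("scene");b=(60,380,120,480)
cv2.imwrite(f"pics/q.png",cv2.resize(cv2.convertScaleAbs(c["img"][b[0]:b[1],b[2]:b[3],::-1],None,1.7,10),None,fx=1.85,fy=1.85))
c=cams.camera("top");b=(140,280,130,470)
cv2.imwrite(f"pics/r.png",cv2.resize(cv2.convertScaleAbs(c["img"][b[0]:b[1],b[2]:b[3],::-1],None,1.2,10),None,fx=2.3,fy=2.3))
E
```

```text
t 38.2 p [ 452.8 -270.6  180.1] h -0.005 toolz [-0.047 -0.022 -0.999] F [-0.2 -1.4  0.3] g 0.0436
```

View pics/q.png

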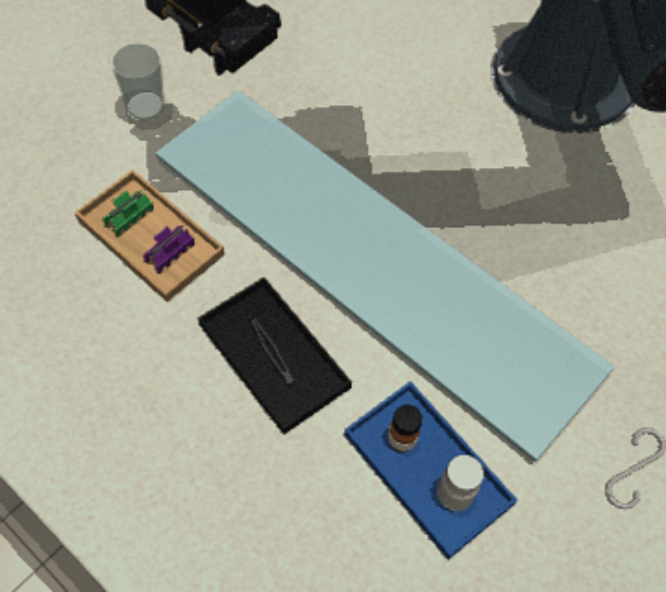

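View pics/r.png

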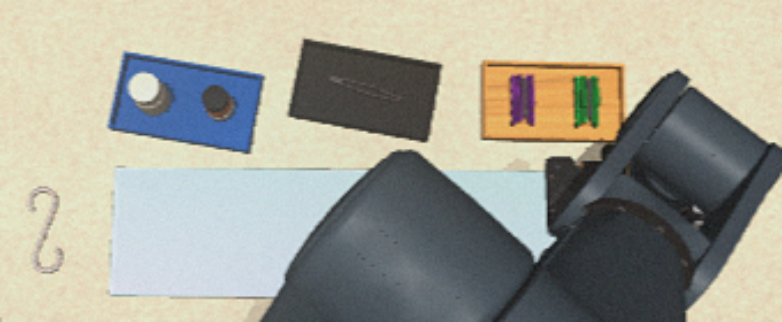

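Run:
```python
from h import *
robot.hand_in(); print(robot.get_obs()["time"])
```

```text
the job is handed in; nothing more can be done
the job is handed in; nothing more can be done
```

All five things are in their trays and the job is handed in, at about 38 s of the 115 s allowed; `hand_in` gives no verdict.

- **Blue tray:** both pill bottles stand upright, clear of each other and the walls.
- **Wooden tray:** both hair clips stand on their teeth, side by side.
- **Black tray:** the tweezers lie flat, roughly along the tray's long side.

I checked the final scene and top pictures by eye only; I did not fit the final poses numerically. In them everything is inside its tray and off the rims. In the scene view the tumbler and hook look where they were. In the top view the arm covers the tumbler. The gripper was raised clear and touching nothing. I felt floor contact before releasing both bottles and both clips. The tweezers were let go with the finger tips about 3 mm above the floor.

Moving several rows in a row tilted the tool by up to about 0.08 rad. After the bottles I mostly used single rows with a pause for the short moves, which kept the tilt to about 0.06 rad.

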